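# Refit the hinge pin of a bolted treat box

## Robot

A 6-joint arm with a two-finger parallel gripper is mounted at the origin on a cart in front of the work surface, level with it; the furniture and walls round the work are solid. World frame = base frame: x ahead of the robot, y to its left, z up, the work surface at z = 0. Lengths are in m, angles in rad, forces in N, time in s.
With the tool pointing down it reaches from about 0.35 to 0.85 m from the base axis. Payload 8.1 kg.
Tool frame: the origin (TCP) lies at the very end of the fingers, on their centre line; the grasp point (between the pads) lies 19 mm behind it; z points along the fingers, y is the direction in which the jaws open and shut (so a half turn about z gives the same grasp; the last joint's range is limited). The gripper opens to 93 mm and grips with 3 to 60 N. Pads are 15 mm wide; open, the fingers measure 128 mm over their backs; the gripper's body (75 mm by 188 mm) begins 65 mm behind the grasp point.
Start: joints at [-1.223, 0.13, 1.488, -0, 1.523, -0.085], TCP at [0.252, -0.545, 0.181] pointing down, gripper open.
Joint ranges: [-2.96, 2.96], [-0.89, 2.26], [0.02, 2.5], [-1.34, 4.48], [0, 2.73], [-2.66, 2.66]. Speed limits (rad/s): [2.39, 2.39, 2.79, 3.14, 3.14, 3.14].

## Interface

Orientations are given as a rotation vector (axis times angle).
In Python, from plant import robot gives the robot as it stands.
- The arm moves only by the shell command python3 -m pendant 'ROWS' [OPENING] [FORCE]. ROWS is JSON, a list of rows, each an object with "delta_pos": the shift along the tool's x, y, z in m, a list of three; "spin": the turn about the tool's z in rad. In form: [{"delta_pos": [dx, dy, dz], "spin": spin}, ...]. A call has 1 to 10 rows; each row is the pose to reach, as a shift and turn from the pose measured when the call began, along the tool's axes at that moment; what a row does not reach only later rows make up. A row lasts 1/10 s, in which the tool goes at most 50 mm and 8.59 degrees, less where a joint would pass 70% of its speed; a pose out of reach is approached as far as the arm can. A call with a gripper value outside its range is refused whole. OPENING is the closure, from -1 (fully open) to 1 (shut), set as the call begins (- or left out, the last holds). The fingers move at their own pace and stop on an object; FORCE is the grip in N (left out, the last holds). Time passes only in rows, so rows that repeat a pose let the fingers close. It gives the time, the measured TCP pose, the force and the opening at its end, in the units of the state.
- robot.read_state(): the state, without advancing time (a new reading comes with each control period).
- robot.read_camera(name): name is "scene" or "side" or "wrist"; returns a dict with "color" (384x512x3 uint8, blue, green, red), "camera_matrix" (3x3 intrinsics, pixels), "D" ([k1, k2, p1, p2, k3] as OpenCV has them; the pictures are not rectified), "R" (3x3) and "t" (3): a world point X has camera coordinates R X + t. Camera axes: x right, y down, z forward; pixel columns grow to the right and rows downward; lengths in m; the calibration is good to about 2 mm. A picture is of the moment at which its call begins. There is no depth.
- robot.close_job(): hands the job in, once; it reports no verdict.
Trained networks look in the newest picture that a camera, given by its name, has taken for a name from the list of things; names that differ only in an ending like _2 or _b are one class to them, and where a whole thing is asked for, a point or a joint stands for the part that bears it (a point fixed in the world has none). Each returns a list of dicts, best first, with "score" (0 to 1); they miss things now and then, are a little off and sometimes report something else, mostly with a low value. They report only what shows in the picture. A call takes as long as a camera call.
- robot.outline_of(camera, label): "mask" (384x512 bool, what is visible of it).
- robot.mark_of(camera, label): "location" ([x, y, z] in m, in the coordinates of the camera as it stood for that picture, good to about 4 mm: a listed point, or the origin of a listed thing).
The state is a dict: "t": time; "q": joint angles; "dq": joint speeds; "joint_torque": joint torques, N m; "tool_pos": TCP position; "orientation": TCP orientation; "force": force on the tool from outside, world axes, zero at the start; "wrist_torque": the same for the moment, N m; "opening": finger opening in m.
Only numpy, scipy, OpenCV 4.12 (cv2) and the standard library are available. Lean on these libraries where they do the work, as an engineer would, in place of code of your own. Each camera call takes 0.05 s, during which the arm holds its last target.

## Task

The lid of the pet-treat box is lying on loose because its hinge pin was taken out. Slide the barrel bolt on the lid fully home into its keeper so that the lid stays put, then thread the hinge pin from the right through both hinges along the back edge until its red grip sits against the first hinge tube. Finish while still holding the pin there by its grip, so that I can put the spring clip on its far end; leave the mug, the honey jar and the glass where they stand.

Things in the scene. Friction and masses are not known exactly. Their poses are not given: they have to be found in the camera images.
- treat_box: Grey-blue steel box with a light wood lid, 130 (x) x 170 (y) mm, fixed, turned up to 0.28 rad; origin at the centre of its underside, z up. Bolt keeper at its front (-x), hinges at the two ends of its back edge (+x). Lid top 104 mm high. Hinge axis: level, along the box's y, 77 mm behind the middle, 97 mm high.
- knuckle_right (a point): Centre of the outer (right, -y) mouth of the right hinge, on the hinge axis: here the pin goes in. Axes as the box. Each hinge is two 20 mm long steel tubes in line (24 mm outside, 14 mm bore, together 42 mm long): the outer one on the box, the inner one on the lid. Between the hinges 86 mm of the axis is open.
- knuckle_left (a point): Centre of the outer (left-hand, +y) mouth of the left hinge, where the pin's nose comes out, on the hinge axis; 170 mm from knuckle_right.
- bolt_knob (a point): Middle of the bolt's black knob, 15 mm across, 21 mm tall, upright on the steel barrel bolt in the middle of the lid, 30 mm above the lid's top (134 mm above the worktop). The bolt's straps, 17 mm high and 19 mm wide, stand 66 mm before and 18 mm behind the knob as drawn. It travels straight to the box's front (-x of the box).
- bolt (a joint): How far the bolt has been slid out, in m: 0 fully drawn back, 0.028 fully home through the eye of the keeper (end stop). It starts at 0 to 0.006, resists with about 2 N and stays where it is left.
- box_lid: The loose wood lid, 130 x 170 x 14 mm, 0.5 kg, with the bolt and the two inner hinge tubes; origin at the centre of its underside, 90 mm above the worktop; axes as the box's. It can shift up to 2 mm on the box, so its tubes may stand that much out of line with the box's.
- pin_grip (a point): Middle of the hinge pin's red moulded grip: 20 mm wide (x), 60 mm long (y), 28 mm tall (z), flat underside; the point is 14 mm above the underside, 32 mm from the front face. The pin lies level on the worktop at the right, grip to the right. y axis along the pin towards its nose, z up. The pin weighs 0.08 to 0.17 kg.
- pin_collar (a point): Point on the shaft's axis at the grip's front face, where the 10 mm round steel shaft begins; 5 mm above the underside, 9 mm below pin_grip. This face comes against the mouth of the right hinge when the pin is home.
- pin_nose (a point): Tip of the pin on its axis, 197 mm in front of pin_collar along the pin's y; the last 12 mm taper from 10 mm to 3.6 mm across.
- mug: Purple mug, 95 mm tall, at the left of the box; to be left alone. Origin at its underside.
- honey_jar: Glass jar with a red lid, 70 mm wide, 101 mm tall, behind the box; to be left alone. Origin at its underside.
- glass: Drinking glass, 80 mm wide, 92 mm tall, at the far right; to be left alone. Origin at its underside.

How it is judged:
By the outcome, as a careful person would: the job done as asked, in the order asked, and still so for the second after the job is handed in, while the arm keeps its last pose, push and grip.
It also fails if it takes over 67 s, if anything falls off the work surface, if the arm or the gripper's body presses on something with over 40 N, if the wrist force passes 120 N, or if a joint passes its speed limit or range.

## Working session

There is one attempt and no reset: what is moved stays moved. The work goes in short steps, Python scripts to look and compute and a shell command to move; the robot and the scene stay as the last step left them, time stands still between calls to the robot, and variables do not carry over. Pictures are saved under pics/ and viewed, and the job is handed in when it is done.

```bash
ls; mkdir -p pics
cat > h.py <<'E'
import numpy as np, cv2
from scipy.spatial.transform import Rotation as Rot
from plant import robot
def snap(c,fn=None):
    im=robot.read_camera(c)
    if fn: cv2.imwrite('pics/'+fn,im['color'])
    return im
def w(im,p): return im['R'].T@(np.array(p)-im['t'])
def proj(im,X):
    p,_=cv2.projectPoints(np.array(X,float).reshape(-1,1,3),cv2.Rodrigues(im['R'])[0],im['t'],im['camera_matrix'],im['D']); return p[:,0]
E
python3 - <<'E'
from h import *
np.set_printoptions(precision=4,suppress=True)
s=robot.read_state();print(s)
for c in ['scene','side','wrist']:
    im=snap(c,c+'0.png'); print(c,w(im,[0,0,0]))
    for l in ['treat_box','knuckle_right','knuckle_left','bolt_knob','bolt','box_lid','pin_grip','pin_collar','pin_nose','mug','honey_jar','glass']:
        for d in robot.mark_of(c,l)[:2]:
            print(l,round(d['score'],2),w(im,d['location']))
E
```

```text
pics
{'t': 0.0, 'q': array([-1.2234,  0.1312,  1.4893, -0.    ,  1.523 , -0.0854]), 'dq': array([ 0.    , -0.0003,  0.0007, -0.0017, -0.0009, -0.0009]), 'joint_torque': array([ -0.0005, -55.9858, -49.1749,   0.0766,   0.0358,  -0.0002]), 'tool_pos': array([ 0.2514, -0.5441,  0.1804]), 'orientation': array([-3.0666, -0.6742,  0.0004]), 'force': array([ 0.8746, -0.477 , -0.1786]), 'wrist_torque': array([-0.0092, -0.0078,  0.0004]), 'opening': 0.09300066359347116}
scene [-0.0984 -1.1121  0.9382]
treat_box 0.74 [0.4704 0.2054 0.0001]
knuckle_right 0.69 [0.5166 0.0984 0.1002]
bolt_knob 0.54 [0.4747 0.1978 0.1312]
bolt_knob 0.45 [0.516  0.1002 0.0998]Traceback (most recent call last):
  File "<stdin>", line 7, in <module>
ValueError: it knows: bolt_knob, box_lid, glass, honey_jar, knuckle_left, knuckle_right, mug, pin_collar, pin_grip, pin_nose, treat_box
```

Run:
```python
from h import *
np.set_printoptions(precision=4,suppress=True)
print(robot.read_state()['t'])
for c in ['scene','side','wrist']:
    im=snap(c,c+'0.png'); print(c,w(im,[0,0,0]))
    for l in ['treat_box','knuckle_right','knuckle_left','bolt_knob','box_lid','pin_grip','pin_collar','pin_nose','mug','honey_jar','glass']:
        for d in robot.mark_of(c,l)[:2]:
            print(l,round(d['score'],2),w(im,d['location']))
print(robot.read_state()['t'])
```

```text
0.25
scene [-0.0984 -1.1121  0.9382]
treat_box 0.84 [ 0.4689  0.2047 -0.0024]
knuckle_right 0.79 [0.515  0.0978 0.0959]
bolt_knob 0.61 [0.4738 0.2009 0.1325]
box_lid 0.6 [0.462  0.1986 0.0892]
pin_nose 0.3 [ 0.4686  0.2027 -0.0023]
mug 0.5 [0.4593 0.4545 0.0027]
glass 0.65 [ 0.5727 -0.4449 -0.0043]
side [ 0.3674 -1.1617  0.7069]
treat_box 0.64 [ 0.4618  0.2002 -0.0022]
knuckle_right 0.74 [ 0.4581  0.4555 -0.0041]
knuckle_right 0.7 [0.5168 0.0991 0.0974]
knuckle_left 0.85 [0.5604 0.2648 0.0952]
bolt_knob 0.56 [0.4728 0.1994 0.1314]
bolt_knob 0.16 [0.5631 0.2647 0.0975]
box_lid 0.73 [0.459  0.1977 0.0937]
pin_grip 0.84 [ 0.4336 -0.2718  0.0095]
pin_collar 0.84 [ 0.433  -0.2419  0.0024]
pin_nose 0.8 [ 0.4279 -0.0445  0.0015]
mug 0.95 [ 0.4586  0.4573 -0.0016]
mug 0.73 [ 0.461   0.2012 -0.001 ]
honey_jar 0.77 [ 0.6449  0.2143 -0.0007]
glass 0.63 [ 0.5733 -0.4382 -0.0018]
wrist [ 0.3258 -0.5114  0.3836]
2.05
```

View pics/scene0.png

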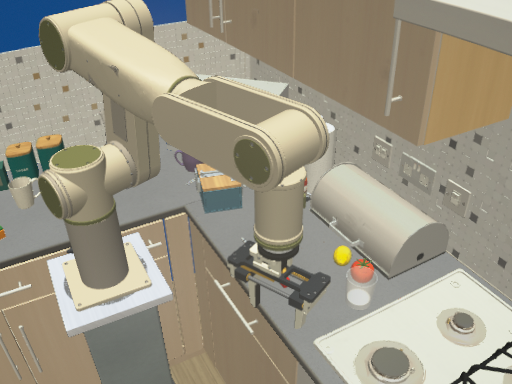

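View pics/side0.png

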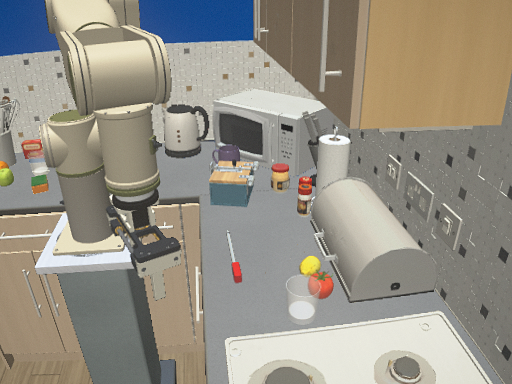

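View pics/wrist0.png

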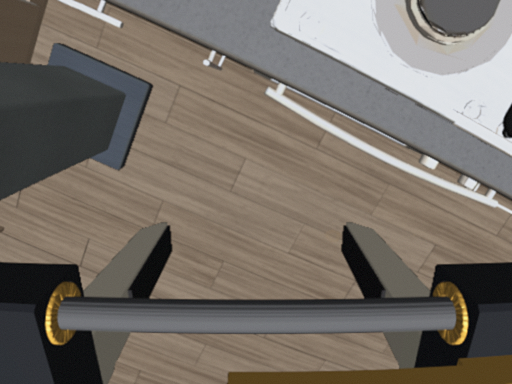

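```bash
cat >> h.py <<'E'
np.set_printoptions(precision=4,suppress=True)
def plan(target,jaw=None):
    """delta in tool frame to world target TCP, spin to align tool y with +-jaw"""
    s=robot.read_state(); R=Rot.from_rotvec(s['orientation']).as_matrix()
    d=R.T@(np.array(target)-s['tool_pos'])
    print('t',s['t'],'tcp',s['tool_pos'],'delta tool',d)
    if jaw is not None:
        j=R.T@np.array([jaw[0],jaw[1],0]); a=np.arctan2(-j[0],j[1])
        a2=(a+np.pi/2)%np.pi-np.pi/2
        print('spin',a2,'or',a2-np.sign(a2)*np.pi,'q6',s['q'][5])
    print('toolx',R[:,0],'tooly',R[:,1],'z',R[:,2])
E
python3 -c "
from h import *
plan([0.43,0.12,0.32],[0.257,0.966])
im=robot.read_camera('wrist');print(im['R'],im['camera_matrix'],im['D'])"
```

```text
t 2.05 tcp [ 0.2517 -0.5447  0.1815] delta tool [ 0.4407 -0.5286 -0.1385]
spin 0.6928470898325383 or -2.448745563757255 q6 -0.0854070884928834
toolx [0.9078 0.4194 0.    ] tooly [ 0.4194 -0.9078  0.0001] z [ 0.0001 -0.0001 -1.    ]
[[ 0.4199 -0.9076 -0.001 ]
 [-0.8688 -0.4022  0.2888]
 [-0.2625 -0.1204 -0.9574]] [[337.043    0.     256.3144]
 [  0.     337.043  183.9728]
 [  0.       0.       1.    ]] [-0.0768  0.      0.      0.      0.    ]
```

```bash
python3 -m pendant '[{"delta_pos":[0,0,-0.05],"spin":0.1},{"delta_pos":[0.03,-0.03,-0.08],"spin":0.2},{"delta_pos":[0.06,-0.07,-0.1],"spin":0.3},{"delta_pos":[0.09,-0.11,-0.12],"spin":0.4},{"delta_pos":[0.12,-0.15,-0.135],"spin":0.5},{"delta_pos":[0.15,-0.19,-0.135],"spin":0.6},{"delta_pos":[0.18,-0.23,-0.135],"spin":0.69},{"delta_pos":[0.21,-0.27,-0.135],"spin":0.69},{"delta_pos":[0.24,-0.31,-0.135],"spin":0.69},{"delta_pos":[0.27,-0.35,-0.135],"spin":0.69}]'
python3 -c "
from h import *
plan([0.49,0.17,0.32],[0.257,0.966])"
```

```text
t: 3.1
tool_pos: [0.3475, -0.123, 0.3167]
orientation: [3.115, -0.404, 0.002]
force: [1.3, -0.1, 0.5]
opening: 0.0927
t 3.1 tcp [ 0.3475 -0.123   0.3167] delta tool [ 0.063  -0.3196 -0.0032]
spin 0.0020786897161659823 or -3.139513963873627 q6 1.3491896089236375
toolx [ 0.9669 -0.2551  0.0013] tooly [-0.2551 -0.9669  0.0001] z [ 0.0012 -0.0005 -1.    ]
```

```bash
python3 -m pendant '[{"delta_pos":[0.01,-0.045,0],"spin":0},{"delta_pos":[0.02,-0.09,0],"spin":0},{"delta_pos":[0.03,-0.135,0],"spin":0},{"delta_pos":[0.04,-0.18,0],"spin":0},{"delta_pos":[0.05,-0.225,0],"spin":0},{"delta_pos":[0.058,-0.265,0],"spin":0},{"delta_pos":[0.063,-0.3,0],"spin":0},{"delta_pos":[0.063,-0.32,0],"spin":0},{"delta_pos":[0.063,-0.32,0],"spin":0}]'
python3 - <<'E'
from h import *
for c in ['wrist','side','scene']:
    im=snap(c,c+'1.png'); print(c,w(im,[0,0,0]))
    for l in ['treat_box','knuckle_right','knuckle_left','bolt_knob','box_lid','pin_grip','pin_collar','pin_nose']:
        for d in robot.mark_of(c,l)[:1]:
            print(l,round(d['score'],2),w(im,d['location']))
E
```

```text
t: 4.0
tool_pos: [0.4901, 0.1727, 0.3161]
orientation: [3.116, -0.399, 0.0]
force: [0.4, -0.3, -0.1]
opening: 0.0932
wrist [0.569  0.1517 0.5182]
knuckle_right 0.22 [ 0.6418  0.2207 -0.0001]
knuckle_left 0.71 [0.5591 0.2703 0.0945]
bolt_knob 0.61 [0.4752 0.2026 0.1302]
box_lid 0.59 [0.4655 0.2016 0.0944]
pin_nose 0.6 [ 0.4294 -0.0435  0.0074]
side [ 0.3674 -1.1617  0.7069]
treat_box 0.93 [0.4634 0.2039 0.0006]
knuckle_right 0.93 [0.5154 0.1018 0.1001]
knuckle_left 0.56 [0.5601 0.2617 0.0951]
bolt_knob 0.53 [0.4734 0.2007 0.1304]
box_lid 0.81 [0.4619 0.1992 0.0913]
pin_grip 0.84 [ 0.4338 -0.2754  0.0124]
pin_collar 0.57 [ 0.4323 -0.2449  0.0037]
pin_nose 0.75 [ 0.4285 -0.0435  0.0041]
scene [-0.0984 -1.1121  0.9382]
treat_box 0.95 [ 0.4672  0.2039 -0.0003]
knuckle_right 0.7 [0.5123 0.1011 0.099 ]
knuckle_left 0.65 [0.5619 0.2647 0.0968]
bolt_knob 0.56 [0.4742 0.1973 0.1341]
box_lid 0.74 [0.4648 0.1994 0.0891]
pin_grip 0.77 [ 0.4325 -0.2769  0.0123]
pin_collar 0.76 [ 0.4305 -0.242   0.0048]
pin_nose 0.55 [ 0.4268 -0.048   0.0029]
```

View pics/wrist1.png

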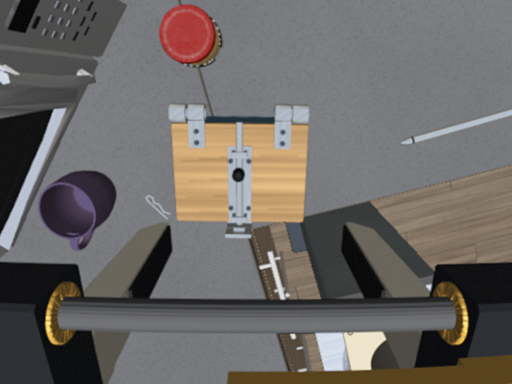

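```bash
cat >> h.py <<'E'
def backz(im,uv,z):
    p=cv2.undistortPoints(np.array(uv,float).reshape(-1,1,2),im['camera_matrix'],im['D'])[:,0]
    d=np.c_[p,np.ones(len(p))]@im['R']; o=-im['R'].T@im['t']
    return o+d*((z-o[2])/d[:,2])[:,None]
E
python3 - <<'E'
from h import *
im=cv2.imread('pics/wrist1.png')
cv2.imwrite('pics/z1.png',cv2.resize(im[90:240,160:320],None,fx=5,fy=4*1.0,interpolation=cv2.INTER_CUBIC)[:600])
E
```

```text
(no output)
```

View pics/z1.png

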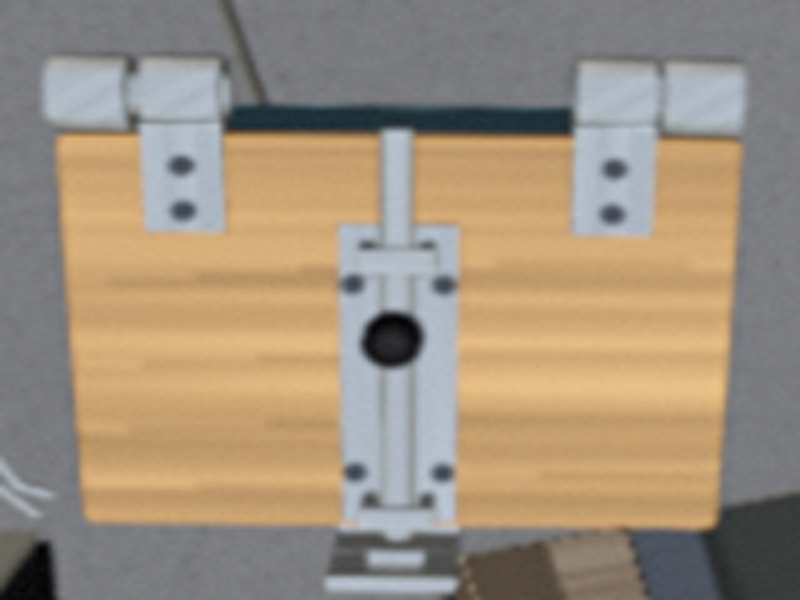

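Run:
```python
from h import *
im=robot.read_camera('wrist')
m=backz(im,[[309,114.5],[168.6,113]],0.097);print(m)
u=m[1]-m[0];print(np.linalg.norm(u),'yaw',np.arctan2(-u[0],u[1]))
print('knob top',backz(im,[[238.4,174.5]],0.1445),'mid at .134',backz(im,[[238.4,174.5]],0.134))
print('lid corners',backz(im,[[160+57/5,90+137/4],[160+742/5,90+140/4],[160+87/5,90+522/4],[160+717/5,90+528/4]],0.104))
c=backz(im,[[160+57/5,90+137/4],[160+742/5,90+140/4],[160+87/5,90+522/4],[160+717/5,90+528/4]],0.104)
print(c.mean(0),np.arctan2(*((c[0]-c[1])[:2]*[-1,1])),np.arctan2(*((c[2]-c[3])[:2]*[-1,1])),np.linalg.norm(c[0]-c[1]),np.linalg.norm(c[0]-c[2]))
plan([0.474,0.200,0.165],[0.257,0.966])
```

```text
[[0.5162 0.0962 0.097 ]
 [0.5625 0.2639 0.097 ]]
0.17398101448955616 yaw -0.26950985168255526
knob top [[0.476  0.1954 0.1445]] mid at .134 [[0.4734 0.1967 0.134 ]]
lid corners [[0.5487 0.263  0.104 ]
 [0.5048 0.1005 0.104 ]
 [0.4255 0.2966 0.104 ]
 [0.3808 0.1343 0.104 ]]
[0.4649 0.1986 0.104 ] -0.26401078466566197 -0.2688149728726095 0.16830912450456206 0.1277192826805238
t 5.4 tcp [0.4901 0.1704 0.3168] delta tool [-0.0233 -0.0246  0.1517]
spin 0.0021372918816542352 or -3.139455361708139 q6 2.064892968047351
toolx [ 0.9669 -0.255   0.0013] tooly [-0.255  -0.9669  0.0001] z [ 0.0013 -0.0005 -1.    ]
```

```bash
python3 -m pendant '[{"delta_pos":[-0.01,-0.01,0.04],"spin":0},{"delta_pos":[-0.022,-0.023,0.08],"spin":0},{"delta_pos":[-0.022,-0.023,0.12],"spin":0},{"delta_pos":[-0.022,-0.023,0.15],"spin":0},{"delta_pos":[-0.022,-0.023,0.17],"spin":0},{"delta_pos":[-0.022,-0.023,0.185],"spin":0},{"delta_pos":[-0.022,-0.023,0.191],"spin":0},{"delta_pos":[-0.022,-0.023,0.191],"spin":0}]' -0.2 10
python3 - <<'E'
from h import *
im=snap('wrist','wrist2.png'); plan([0.4745,0.1985,0.125],[0.263,0.965])
cv2.imwrite('pics/wrist2z.png',cv2.resize(im['color'][100:300,120:400],None,fx=2.8,fy=2.8))
E
```

```text
t: 6.2
tool_pos: [0.4747, 0.198, 0.1254]
orientation: [3.115, -0.404, 0.001]
force: [0.6, 0.4, -0.2]
opening: 0.0557
t 6.25 tcp [0.4753 0.1982 0.1264] delta tool [-0.0009 -0.      0.0014]
spin 0.008097330717447004 or -3.133495322872346 q6 2.1250985589452505
toolx [ 0.9669 -0.2551  0.0019] tooly [-0.2551 -0.9669 -0.0002] z [ 0.0019 -0.0003 -1.    ]
```

View pics/wrist2.png

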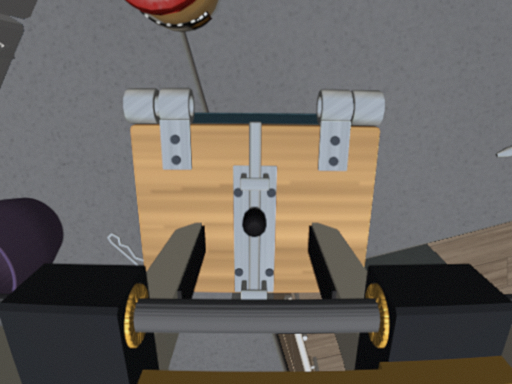

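```bash
python3 -m pendant '[{"delta_pos":[0,0,0],"spin":0.008},{"delta_pos":[0,0,0],"spin":0.008},{"delta_pos":[0,0,0],"spin":0.008},{"delta_pos":[0,0,0],"spin":0.008},{"delta_pos":[0,0,0],"spin":0.008}]' 1 12
python3 - <<'E'
from h import *
im=snap('wrist','wrist3.png'); plan([0.4745,0.1985,0.125],[0.263,0.965])
E
```

```text
t: 6.75
tool_pos: [0.4754, 0.1982, 0.1266]
orientation: [-3.114, 0.417, -0.003]
force: [-0.0, 0.3, 0.7]
opening: 0.0204
t 6.8 tcp [0.4754 0.1982 0.1265] delta tool [-0.0009 -0.      0.0015]
spin 0.00014718427052740068 or -3.1414454693192657 q6 2.1330387331151544
toolx [ 0.9648 -0.2628  0.002 ] tooly [-0.2628 -0.9648 -0.0003] z [ 0.002  -0.0002 -1.    ]
```

View pics/wrist3.png

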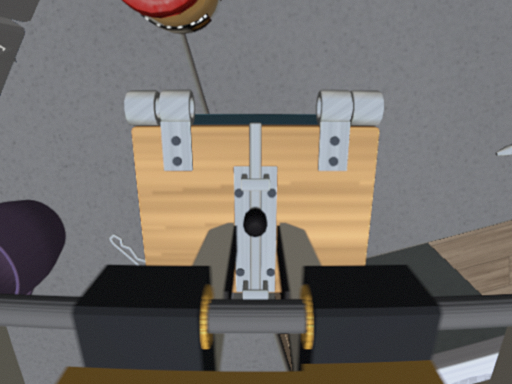

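```bash
python3 -m pendant '[{"delta_pos":[0,0,0.001],"spin":0},{"delta_pos":[0,0,0.001],"spin":0},{"delta_pos":[0,0,0.001],"spin":0},{"delta_pos":[-0.004,0,0.001],"spin":0},{"delta_pos":[-0.008,0,0.001],"spin":0},{"delta_pos":[-0.012,0,0.001],"spin":0},{"delta_pos":[-0.016,0,0.001],"spin":0},{"delta_pos":[-0.018,0,0.001],"spin":0}]' 1 12
python3 - <<'E'
from h import *
im=snap('wrist','wrist4.png'); plan([0.4745,0.1985,0.125],[0.263,0.965])
E
```

```text
t: 7.6
tool_pos: [0.4575, 0.2032, 0.1255]
orientation: [-3.114, 0.416, -0.003]
force: [-0.9, -0.5, -1.3]
opening: 0.0006
t 7.65 tcp [0.4575 0.2032 0.1255] delta tool [0.0177 0.0001 0.0006]
spin 0.0004637527353525961 or -3.1411289008544405 q6 2.152691567661257
toolx [ 0.9649 -0.2625  0.002 ] tooly [-0.2625 -0.9649 -0.0004] z [ 0.002  -0.0001 -1.    ]
```

View pics/wrist4.png

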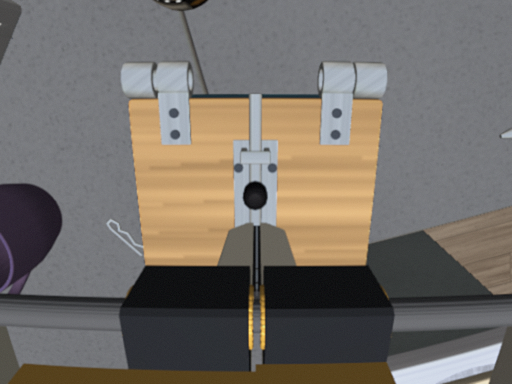

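Run:
```python
from h import *
im=robot.read_camera('wrist'); s=robot.read_state(); R=Rot.from_rotvec(s['orientation']).as_matrix()
for dz in [0,-.009,-.018]: print(dz,proj(im,s['tool_pos']+R@[0,0,dz]))
print('knob',backz(im,[[255,195]],0.1445),backz(im,[[255,195]],0.140))
print(proj(im,[0.4754+.0013,0.1982-.0026,0.1445]))
for c in ['wrist','side','scene']:
    im=robot.read_camera(c)
    for l in ['bolt_knob','knuckle_left','knuckle_right']:
      for d in robot.mark_of(c,l)[:1]: print(c,l,d['score'],w(im,d['location']))
```

```text
0 [[256.0045 214.0935]]
-0.009 [[255.9709 219.5456]]
-0.018 [[255.9344 225.4627]]
knob [[0.4766 0.1986 0.1445]] [[0.4751 0.199  0.14  ]]
[[259.9046 193.4875]]
wrist bolt_knob 0.69 [0.476  0.201  0.1301]
wrist knuckle_left 0.87 [0.5604 0.2685 0.0966]
wrist knuckle_right 0.74 [0.5173 0.1035 0.0965]
side bolt_knob 0.64 [0.4716 0.2    0.1318]
side knuckle_left 0.56 [0.5613 0.264  0.0969]
side knuckle_right 0.89 [0.5158 0.1032 0.0996]
scene bolt_knob 0.52 [0.6453 0.2183 0.0002]
scene knuckle_left 0.75 [0.5604 0.2665 0.0963]
scene knuckle_right 0.82 [0.5174 0.0988 0.0989]
```

Run:
```python
from h import *
im=robot.read_camera('wrist');s=robot.read_state()
cv2.imwrite('pics/z4.png',cv2.resize(im['color'][170:290,190:330],None,fx=5,fy=5,interpolation=cv2.INTER_CUBIC))
im=snap('side');cv2.imwrite('pics/z4s.png',cv2.resize(im['color'][120:220,180:310],None,fx=6,fy=6,interpolation=cv2.INTER_CUBIC))
```

```text
(no output)
```

View pics/z4.png

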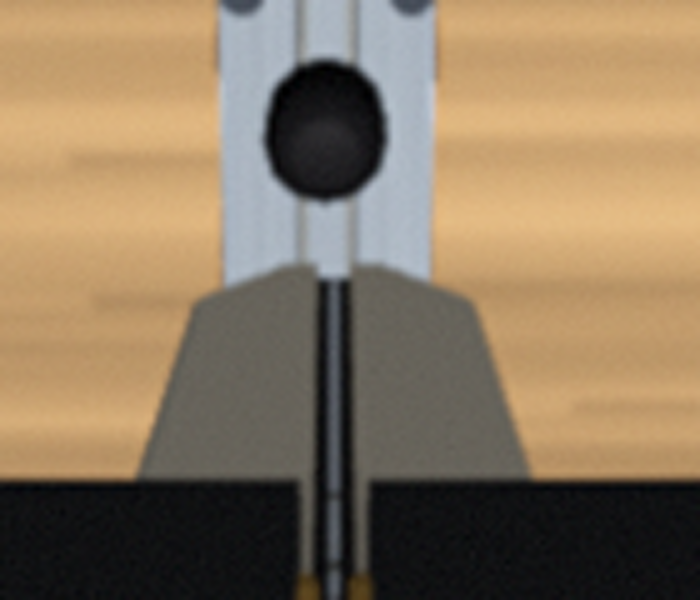

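View pics/z4s.png

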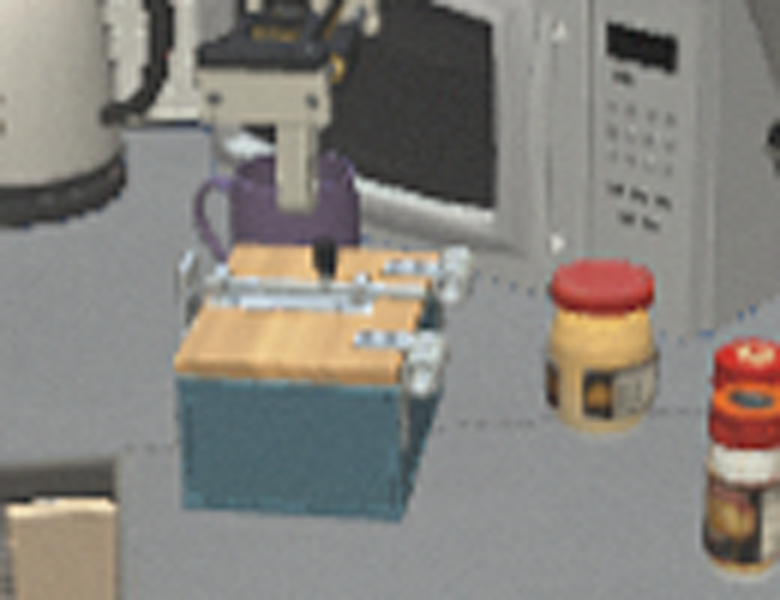

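Run:
```python
from h import *
s=robot.read_state(); R=Rot.from_rotvec(s['orientation']).as_matrix()
print(s['q'],s['tool_pos'],s['t'])
for c in ['side','scene','wrist']:
    im=snap(c,c+'5.png')
    for dz in [0,-.02,-.03,-.04]: print(c,dz,proj(im,s['tool_pos']+R@[0,0,dz]))
    print('knob',proj(im,[0.4745,0.1985,.1445]))
```

```text
[ 0.3155 -0.1086  1.8319 -0.0009  1.4165  2.1524] [0.458  0.203  0.1255] 8.4
side 0 [[229.7025 163.6863]]
side -0.02 [[229.5058 158.4879]]
side -0.03 [[229.4071 155.8665]]
side -0.04 [[229.3083 153.2304]]
knob [[234.2817 158.9421]]
scene 0 [[215.4065 167.6783]]
scene -0.02 [[215.056  162.5599]]
scene -0.03 [[214.8795 159.976 ]]
scene -0.04 [[214.7022 157.3755]]
knob [[220.0477 162.1581]]
wrist 0 [[255.9859 214.4905]]
wrist -0.02 [[255.9036 227.263 ]]
wrist -0.03 [[255.8563 234.6095]]
wrist -0.04 [[255.8041 242.729 ]]
knob [[255.8806 199.2222]]
```

View pics/side5.png

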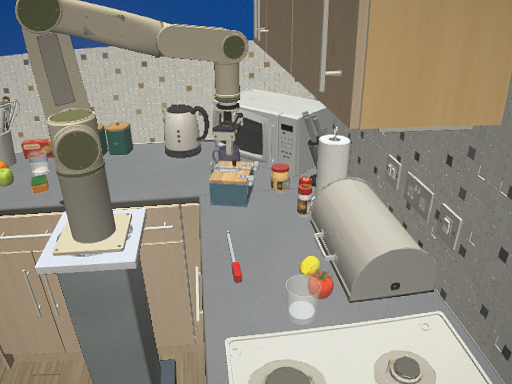

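View pics/scene5.png

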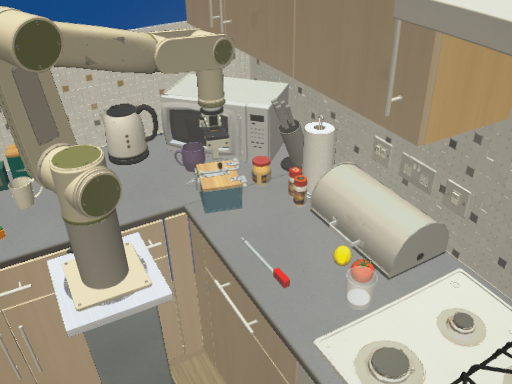

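Run:
```python
from h import *
im=robot.read_camera('side')
a=cv2.imread('pics/side0.png')
t=np.array([0.2517,-0.5447,0.1815]);y=np.array([0.4194,-0.9078,0])
for sgn in (-1,1):
  for z in (0,.02,.04,.06):
    p=proj(im,t+sgn*y*.055+[0,0,z])[0];print(sgn,z,p)
    cv2.circle(a,tuple(int(round(v)) for v in p),1,(0,0,255) if z==0 else (0,255,0),-1)
cv2.imwrite('pics/z0s.png',cv2.resize(a[190:320,80:230],None,fx=4.5,fy=4.5))
```

```text
-1 0 [142.2209 281.7282]
-1 0.02 [140.7625 273.7331]
-1 0.04 [139.2837 265.5294]
-1 0.06 [137.7848 257.1122]
1 0 [162.894  315.0364]
1 0.02 [161.494  306.6715]
1 0.04 [160.0686 298.0477]
1 0.06 [158.6179 289.1573]
```

View pics/z0s.png

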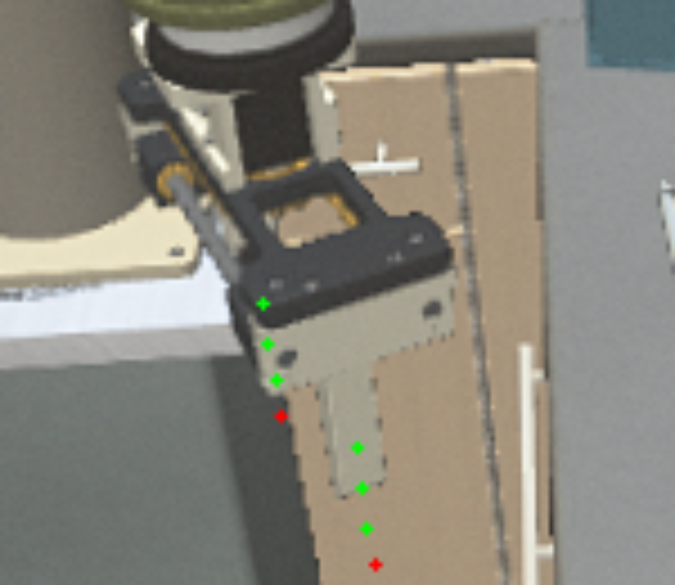

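Run:
```python
from h import *
s=robot.read_state(); R=Rot.from_rotvec(s['orientation']).as_matrix()
im=snap('wrist')
for h in (.03,.034,.038,.042):
  print(h,[proj(im,s['tool_pos']+R@[x,y,-h])[0] for x,y in ((.0075,0),(0.01,0),(-.0075,0),(.0075,.004),(.0075,.018))])
for c in ('side','scene'):
  im=robot.read_camera(c); a=im['color'].copy()
  print(c,[proj(im,s['tool_pos']+R@[0,0,-h])[0] for h in (.03,.034,.038,.042)])
  p=proj(im,s['tool_pos'])[0].astype(int)
  cv2.imwrite('pics/z6%s.png'%c,cv2.resize(a[p[1]-45:p[1]+30,p[0]-50:p[0]+50],None,fx=8,fy=8,interpolation=cv2.INTER_NEAREST)); print(p-[50,45])
```

```text
0.03 [array([255.8385, 222.2789]), array([255.8386, 218.0937]), array([255.8383, 246.6583]), array([263.0682, 222.285 ]), array([288.3537, 222.2847])]
0.034 [array([255.8177, 225.2142]), array([255.8177, 220.9544]), array([255.8181, 250.0083]), array([263.1979, 225.2203]), array([289.0091, 225.2178])]
0.038 [array([255.796 , 228.2737]), array([255.7959, 223.9369]), array([255.797 , 253.4952]), array([263.3331, 228.28  ]), array([289.6918, 228.2748])]
0.042 [array([255.7734, 231.4655]), array([255.7732, 227.049 ]), array([255.7751, 257.1274]), array([263.474 , 231.4718]), array([290.4036, 231.4637])]
side [array([229.4074, 155.8563]), array([229.3678, 154.8036]), array([229.3282, 153.7485]), array([229.2886, 152.6911])]
[179 118]
scene [array([214.8781, 159.9654]), array([214.8072, 158.9272]), array([214.7363, 157.8863]), array([214.6651, 156.8428])]
[165 122]
```

View pics/z6side.png

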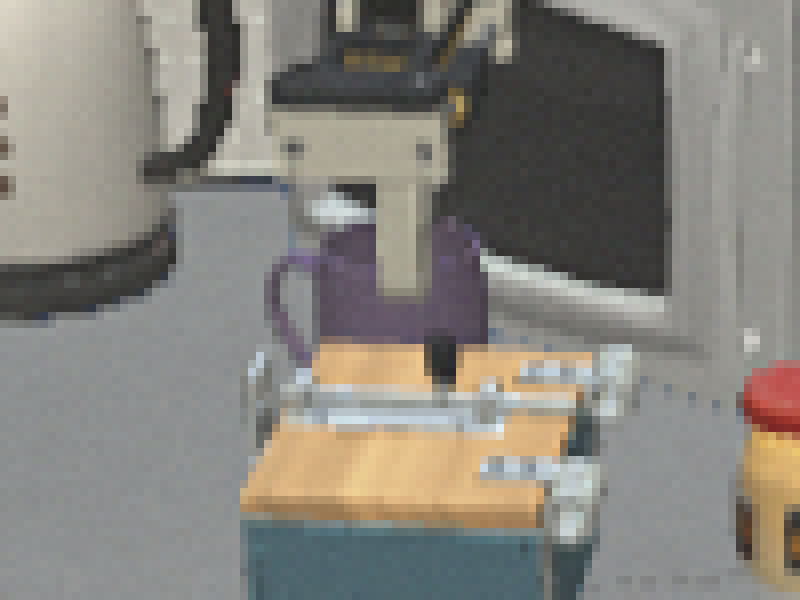

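View pics/z6scene.png

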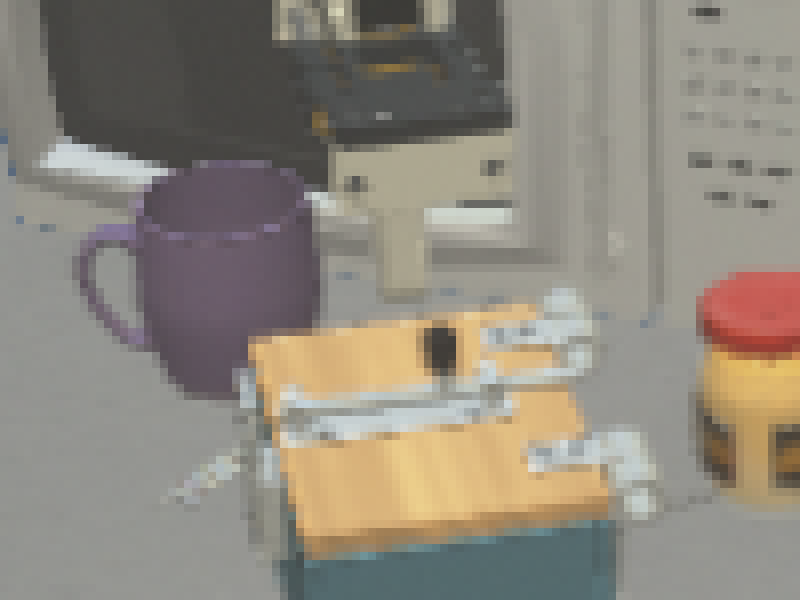

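```bash
python3 -m pendant '[{"delta_pos":[0.009,0,0],"spin":0},{"delta_pos":[0.018,0,0],"spin":0},{"delta_pos":[0.018,0,0],"spin":0},{"delta_pos":[0.018,0,0],"spin":0},{"delta_pos":[0.018,0,0],"spin":0},{"delta_pos":[0.018,0,0],"spin":0},{"delta_pos":[0.018,0,0.01],"spin":0},{"delta_pos":[0.018,0,0.02],"spin":0},{"delta_pos":[0.018,0,0.03],"spin":0},{"delta_pos":[0.018,0,0.035],"spin":0}]' 0 12
python3 - <<'E'
from h import *
plan([0.4755,0.1985,0.09],[0.263,0.965])
im=snap('wrist','wrist6.png')
cv2.imwrite('pics/z7.png',cv2.resize(im['color'][150:290,160:350],None,fx=4,fy=4,interpolation=cv2.INTER_CUBIC))
im=snap('side');cv2.imwrite('pics/z7s.png',cv2.resize(im['color'][120:210,180:300],None,fx=6,fy=6,interpolation=cv2.INTER_CUBIC))
E
```

```text
t: 9.75
tool_pos: [0.4743, 0.1979, 0.0885]
orientation: [3.113, -0.416, -0.0]
force: [0.1, 1.0, 0.3]
opening: 0.0464
t 9.75 tcp [0.4743 0.1979 0.0885] delta tool [ 0.001  -0.0009 -0.0015]
spin 0.0002016288987052306 or -3.141391024691088 q6 2.133084796421281
toolx [ 0.9649 -0.2628 -0.0001] tooly [-0.2628 -0.9649  0.001 ] z [-0.0004 -0.001  -1.    ]
```

View pics/z7.png

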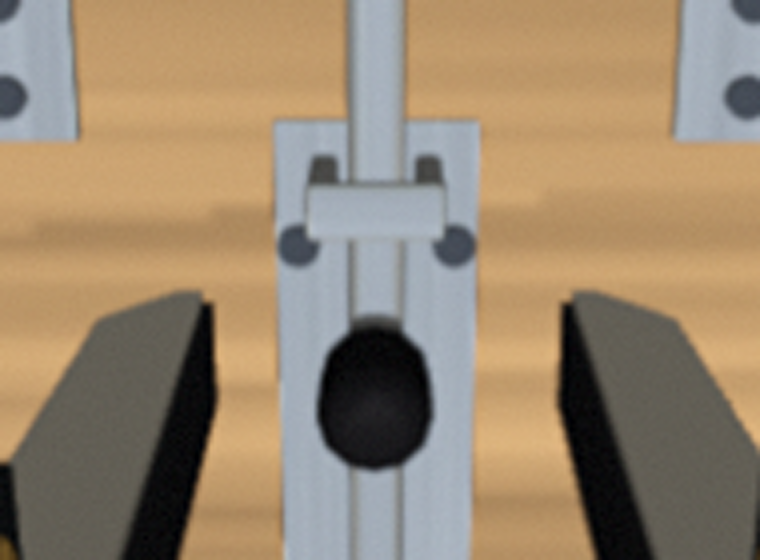

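View pics/z7s.png

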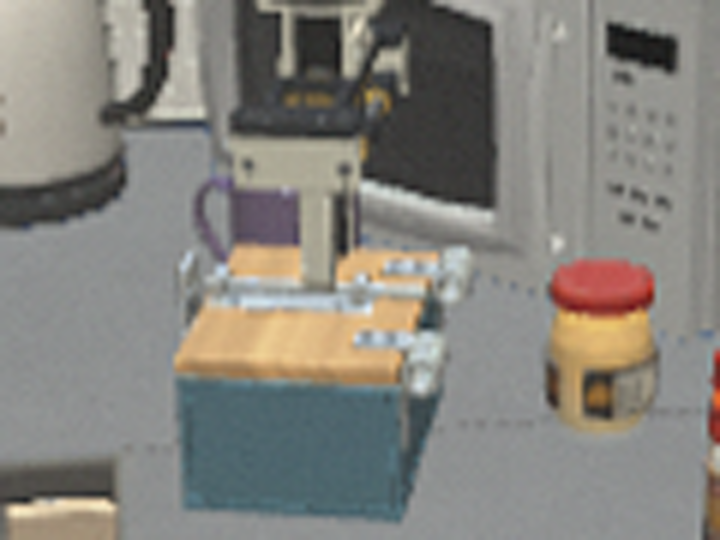

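```bash
python3 -m pendant '[{"delta_pos":[0.001,-0.003,0],"spin":0},{"delta_pos":[0.001,-0.003,0],"spin":0},{"delta_pos":[0.001,-0.003,0],"spin":0},{"delta_pos":[0.001,-0.003,0],"spin":0},{"delta_pos":[0.001,-0.003,0],"spin":0},{"delta_pos":[0.001,-0.003,0],"spin":0}]' 1 12
python3 - <<'E'
from h import *
plan([0.4755,0.1985,0.09],[0.263,0.965])
im=snap('wrist','wrist8.png')
cv2.imwrite('pics/z8.png',cv2.resize(im['color'][150:290,160:350],None,fx=4,fy=4,interpolation=cv2.INTER_CUBIC))
E
```

```text
t: 10.45
tool_pos: [0.4762, 0.2003, 0.0892]
orientation: [3.112, -0.416, -0.0]
force: [-0.3, -2.4, 3.3]
opening: 0.0142
t 10.45 tcp [0.4762 0.2003 0.0892] delta tool [-0.0002  0.0019 -0.0008]
spin 8.145881011545342e-05 or -3.1415111947796777 q6 2.136942040811806
toolx [ 0.9648 -0.2629  0.0002] tooly [-0.2629 -0.9648  0.0014] z [-0.0002 -0.0014 -1.    ]
```

View pics/z8.png

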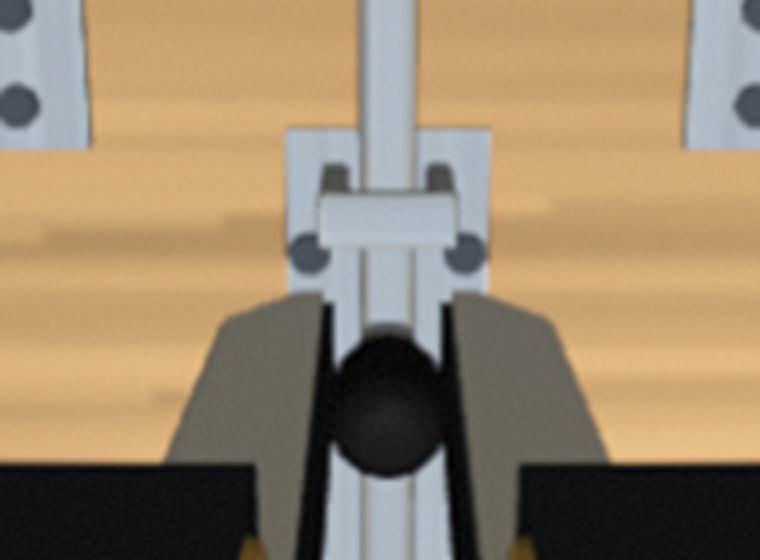

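```bash
python3 -m pendant '[{"delta_pos":[-0.004,0,0],"spin":0},{"delta_pos":[-0.008,0,0],"spin":0},{"delta_pos":[-0.012,0,0],"spin":0},{"delta_pos":[-0.016,0,0],"spin":0},{"delta_pos":[-0.020,0,0],"spin":0},{"delta_pos":[-0.020,0,0],"spin":0}]' 1 12
python3 - <<'E'
from h import *
plan([0.4762,0.2003,0.0892],[0.263,0.965])
im=snap('wrist','wrist9.png')
E
```

```text
t: 11.1
tool_pos: [0.4561, 0.2058, 0.0892]
orientation: [3.113, -0.416, -0.001]
force: [-2.2, -1.3, 0.7]
opening: 0.0141
t 11.1 tcp [0.4561 0.2058 0.0892] delta tool [ 0.0209  0.     -0.    ]
spin 0.00043993577899748004 or -3.1411527178107956 q6 2.158719880539289
toolx [ 0.9649 -0.2625 -0.0006] tooly [-0.2625 -0.9649  0.0014] z [-0.001  -0.0012 -1.    ]
```

View pics/wrist9.png

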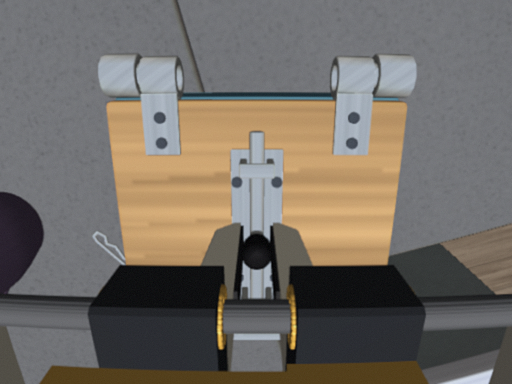

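```bash
python3 -m pendant '[{"delta_pos":[-0.002,0,0],"spin":0},{"delta_pos":[-0.004,0,0],"spin":0},{"delta_pos":[-0.005,0,0],"spin":0},{"delta_pos":[-0.005,0,0],"spin":0}]' 1 15
python3 - <<'E'
from h import *
plan([0.4762,0.2003,0.0892],[0.263,0.965])
E
```

```text
t: 11.55
tool_pos: [0.4512, 0.2071, 0.0892]
orientation: [3.113, -0.416, -0.002]
force: [0.6, -2.8, 0.4]
opening: 0.0139
t 11.55 tcp [0.4512 0.2071 0.0892] delta tool [0.0259 0.     0.    ]
spin 0.0005145002874020754 or -3.141078153302391 q6 2.164170346195545
toolx [ 0.9649 -0.2625 -0.0009] tooly [-0.2625 -0.9649  0.0014] z [-0.0013 -0.0011 -1.    ]
```

```bash
python3 -m pendant '[{"delta_pos":[-0.002,0,0],"spin":0},{"delta_pos":[-0.004,0,0],"spin":0},{"delta_pos":[-0.004,0,0],"spin":0}]' 1 15
python3 - <<'E'
from h import *
plan([0.4762,0.2003,0.0892],[0.263,0.965])
im=snap('wrist','wrist10.png')
E
```

```text
t: 11.85
tool_pos: [0.4487, 0.2079, 0.0898]
orientation: [3.113, -0.416, 0.003]
force: [6.4, -3.3, -1.0]
opening: 0.0144
t 11.85 tcp [0.4487 0.2079 0.0898] delta tool [0.0286 0.0001 0.0007]
spin 0.00026630815248074313 or -3.1413263454373124 q6 2.16892360099158
toolx [ 0.9649 -0.2627  0.0021] tooly [-0.2627 -0.9649  0.001 ] z [ 0.0017 -0.0015 -1.    ]
```

View pics/wrist10.png

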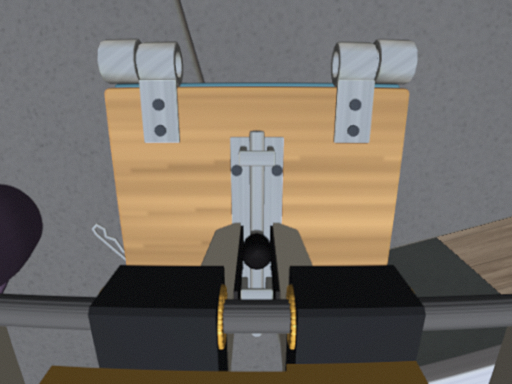

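```bash
python3 -m pendant '[{"delta_pos":[-0.003,0,0],"spin":0},{"delta_pos":[-0.004,0,0],"spin":0},{"delta_pos":[-0.004,0,0],"spin":0}]' 1 20
python3 -c "
from h import *
plan([0.4762,0.2003,0.0892],[0.263,0.965])"
```

```text
t: 12.2
tool_pos: [0.4474, 0.2083, 0.0912]
orientation: [3.113, -0.417, 0.012]
force: [8.1, -5.8, 1.6]
opening: 0.0142
t 12.2 tcp [0.4474 0.2083 0.0912] delta tool [0.0298 0.0001 0.0022]
spin -0.0002473215065634804 or 3.1413453320832296 q6 2.173594639482013
toolx [ 0.9647 -0.2632  0.0075] tooly [-0.2632 -0.9647  0.0002] z [ 0.0072 -0.0022 -1.    ]
```

```bash
python3 -m pendant '[{"delta_pos":[0.001,0,0],"spin":0},{"delta_pos":[0.001,0,0],"spin":0},{"delta_pos":[0.001,0,0],"spin":0},{"delta_pos":[0.001,0,0],"spin":0},{"delta_pos":[0.001,0,-0.03],"spin":0},{"delta_pos":[0.001,0,-0.07],"spin":0},{"delta_pos":[0.001,0.01,-0.12],"spin":0},{"delta_pos":[0.015,0.03,-0.16],"spin":0},{"delta_pos":[0.03,0.03,-0.18],"spin":0},{"delta_pos":[0.03,0.03,-0.18],"spin":0}]' -0.3 20
python3 - <<'E'
from h import *
plan([0.4762,0.2003,0.0892],[0.263,0.965])
im=snap('wrist','wrist11.png')
for l in ['knuckle_left','knuckle_right','bolt_knob','box_lid','pin_nose']:
      for d in robot.mark_of('wrist',l)[:1]: print(l,d['score'],w(im,d['location']))
E
```

```text
t: 13.2
tool_pos: [0.4698, 0.1717, 0.2755]
orientation: [-3.112, 0.419, -0.021]
force: [0.0, -0.0, -1.2]
opening: 0.0603
t 13.2 tcp [0.4698 0.1717 0.2755] delta tool [-0.0039 -0.0287  0.1863]
spin -0.0015334154852650883 or 3.140059238104528 q6 2.0889872602595627
toolx [ 0.9643 -0.2644  0.0133] tooly [-0.2644 -0.9644 -0.0031] z [ 0.0137 -0.0006 -0.9999]
knuckle_left 0.96 [0.5626 0.2667 0.0983]
knuckle_right 0.86 [0.5209 0.1036 0.095 ]
bolt_knob 0.69 [0.4479 0.2091 0.1306]
box_lid 0.86 [0.4611 0.2066 0.0911]
pin_nose 0.61 [ 0.4296 -0.0413  0.0088]
```

View pics/wrist11.png

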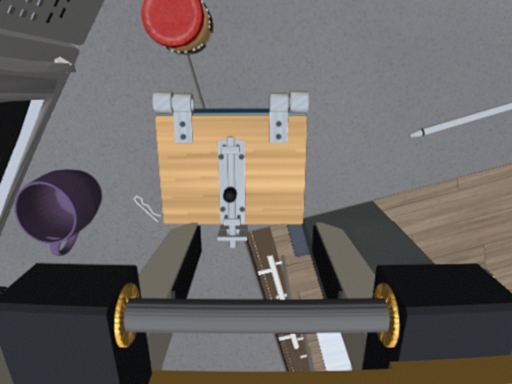

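Run:
```python
from h import *
im=cv2.imread('pics/wrist11.png')
cv2.imwrite('pics/z11.png',cv2.resize(im[85:250,145:320],None,fx=4.5,fy=3.6,interpolation=cv2.INTER_CUBIC))
```

```text
(no output)
```

View pics/z11.png

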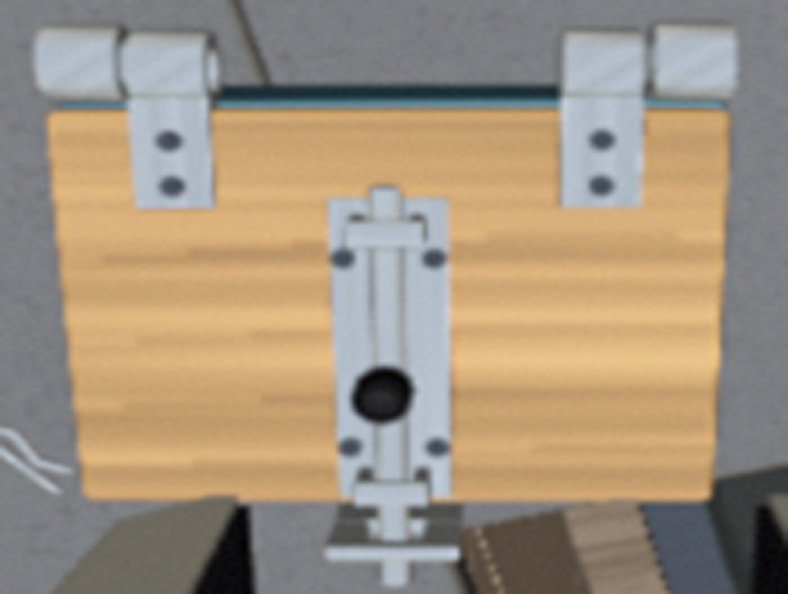

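Run:
```python
from h import *
im=robot.read_camera('wrist')
m=backz(im,[[309,101.7],[152.6,102.2]],0.097);print(m,np.linalg.norm(m[1]-m[0]))
u=m[1]-m[0];print(np.arctan2(-u[0],u[1]))
# pin
for c in ['side','scene']:
    im=snap(c)
    for l in ['knuckle_right','knuckle_left','pin_grip','pin_collar','pin_nose']:
      for d in robot.mark_of(c,l)[:1]: print(c,l,round(d['score'],2),w(im,d['location']))
plan([0.433,-0.22,0.3],[1,0.02])
```

```text
[[0.5113 0.1    0.097 ]
 [0.5561 0.265  0.097 ]] 0.17095416761411353
-0.26487932844311834
side knuckle_right 0.61 [0.5151 0.0997 0.0988]
side knuckle_left 0.92 [0.5634 0.2622 0.0963]
side pin_grip 0.67 [ 0.4334 -0.2723  0.0131]
side pin_collar 0.5 [ 0.429  -0.2422  0.0046]
side pin_nose 0.48 [ 0.4279 -0.0434  0.0043]
scene knuckle_right 0.62 [0.5197 0.099  0.0984]
scene knuckle_left 0.83 [0.562  0.2653 0.0954]
scene pin_grip 0.77 [ 0.4296 -0.2736  0.0102]
scene pin_collar 0.54 [ 0.434  -0.2383  0.0097]
scene pin_nose 0.73 [ 0.4235 -0.0453  0.0048]
t 14.15 tcp [0.4672 0.1718 0.2715] delta tool [ 0.0703  0.387  -0.0279]
spin 1.2844247532584037 or -1.8571679003313895 q6 2.089373293534518
toolx [ 0.9647 -0.2632  0.0076] tooly [-0.2632 -0.9647  0.0001] z [ 0.0073 -0.0021 -1.    ]
```

```bash
python3 -m pendant '[{"delta_pos":[0.008,0.044,0],"spin":-0.14},{"delta_pos":[0.016,0.088,0],"spin":-0.28},{"delta_pos":[0.025,0.132,0],"spin":-0.42},{"delta_pos":[0.034,0.176,0],"spin":-0.56},{"delta_pos":[0.042,0.22,0],"spin":-0.70},{"delta_pos":[0.05,0.264,0],"spin":-0.84},{"delta_pos":[0.06,0.308,0],"spin":-0.98},{"delta_pos":[0.068,0.352,0],"spin":-1.12},{"delta_pos":[0.076,0.396,0],"spin":-1.26},{"delta_pos":[0.084,0.439,0],"spin":-1.4}]' -0.3
python3 -c "
from h import *
plan([0.4327,-0.274,0.15],[1,0.023])"
```

```text
t: 15.15
tool_pos: [0.4339, -0.2599, 0.2725]
orientation: [2.716, 1.567, 0.009]
force: [0.3, -0.6, 0.2]
opening: 0.0602
t 15.15 tcp [ 0.4339 -0.2599  0.2725] delta tool [-0.013   0.005   0.1225]
spin -0.5473181113823054 or 2.5942745422074878 q6 -0.11881050673828092
toolx [0.5006 0.8657 0.0019] tooly [ 0.8656 -0.5006  0.0081] z [ 0.0079 -0.0024 -1.    ]
```

```bash
python3 -m pendant '[{"delta_pos":[-0.01,0.003,0.03],"spin":-0.14},{"delta_pos":[-0.013,0.005,0.06],"spin":-0.28},{"delta_pos":[-0.013,0.005,0.09],"spin":-0.42},{"delta_pos":[-0.013,0.005,0.12],"spin":-0.547},{"delta_pos":[-0.013,0.005,0.122],"spin":-0.547},{"delta_pos":[-0.013,0.005,0.122],"spin":-0.547}]' -0.3
python3 - <<'E'
from h import *
im=snap('wrist','wrist12.png')
for l in ['pin_grip','pin_collar','pin_nose']:
      for d in robot.mark_of('wrist',l)[:1]: print(l,d['score'],w(im,d['location']))
plan([0.4327,-0.274,0.0],[1,0.023])
E
```

```text
t: 15.75
tool_pos: [0.4323, -0.2737, 0.1504]
orientation: [2.196, 2.238, 0.006]
force: [-0.4, -0.5, 0.1]
opening: 0.0604
pin_grip 0.62 [ 0.4294 -0.2693  0.0103]
pin_collar 0.58 [ 0.4319 -0.2413  0.0043]
t 15.95 tcp [ 0.4339 -0.2748  0.1528] delta tool [ 0.0015 -0.0028  0.1528]
spin -0.0019610673799905776 or 3.1396315862098025 q6 -0.6882575240565977
toolx [-0.021   0.9998 -0.0048] tooly [0.9997 0.0211 0.0106] z [ 0.0107 -0.0046 -0.9999]
```

View pics/wrist12.png

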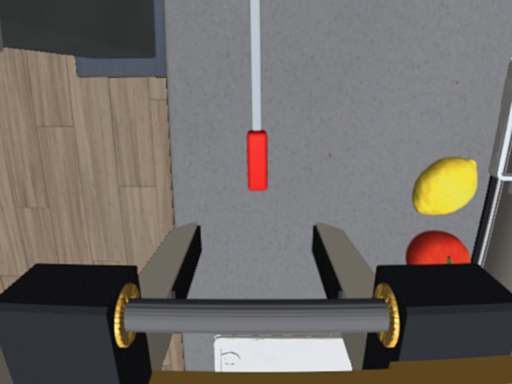

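```bash
python3 -m pendant '[{"delta_pos":[0,-0.002,0.04],"spin":0},{"delta_pos":[0,-0.002,0.08],"spin":0},{"delta_pos":[0,-0.002,0.12],"spin":0},{"delta_pos":[0,-0.002,0.145],"spin":0},{"delta_pos":[0,-0.002,0.145],"spin":0}]' -0.3
python3 - <<'E'
from h import *
im=snap('wrist','wrist13.png')
plan([0.4327,-0.274,0.0],[1,0.023])
s=robot.read_state();R=Rot.from_rotvec(s['orientation']).as_matrix()
print(proj(im,s['tool_pos']+R@[0.0075,0,-.035]))
im=snap('side')
cv2.imwrite('pics/z13s.png',cv2.resize(im['color'][200:320,160:310],None,fx=5,fy=5,interpolation=cv2.INTER_CUBIC))
E
```

```text
t: 16.45
tool_pos: [0.4313, -0.2737, 0.0049]
orientation: [2.195, 2.24, 0.006]
force: [-0.6, -0.0, 0.5]
opening: 0.0607
t 16.5 tcp [ 0.4328 -0.2749  0.0074] delta tool [ 0.0009 -0.0001  0.0074]
spin -0.0026856946454048014 or 3.1389069589443883 q6 -0.6900145348715465
toolx [-0.0203  0.9998 -0.0033] tooly [0.9998 0.0203 0.0088] z [ 0.0089 -0.0031 -1.    ]
[[257.4691 227.6727]]
```

View pics/wrist13.png

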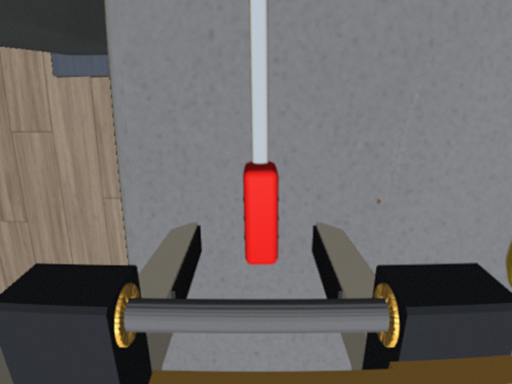

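View pics/z13s.png

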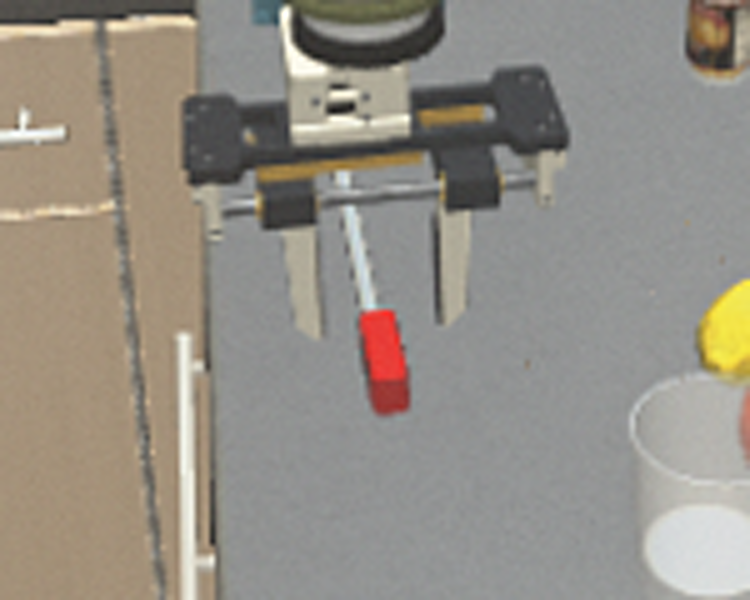

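Run:
```python
from h import *
im=robot.read_camera('wrist')
g=backz(im,[[244.5,165],[277.5,165],[246,262],[277.5,262],[260.5,165],[261.5,262]],0.028);print(g)
print(backz(im,[[259.5,3],[260.5,155]],0.01))
s=robot.read_state();R=Rot.from_rotvec(s['orientation']).as_matrix();print(s['tool_pos'],R[:,2])
for h in(.034,.0): print(proj(im,s['tool_pos']+R@[0,0,-h]))
print(proj(im,s['tool_pos']+R@[0.0075,0.03,-.035]),proj(im,s['tool_pos']+R@[0.0075,-.03,-.035]))
```

```text
[[ 0.4273 -0.2398  0.028 ]
 [ 0.4457 -0.2395  0.028 ]
 [ 0.4289 -0.301   0.028 ]
 [ 0.4482 -0.3007  0.028 ]
 [ 0.4362 -0.2397  0.028 ]
 [ 0.4384 -0.3008  0.028 ]]
[[ 0.434  -0.1529  0.01  ]
 [ 0.4366 -0.2378  0.01  ]]
[ 0.4349 -0.2766  0.0102] [ 0.0132 -0.0066 -0.9999]
[[256.3222 237.6266]]
[[256.3751 214.3653]]
[[312.2304 225.6665]] [[200.4348 225.5901]]
```

```bash
python3 -m pendant '[{"delta_pos":[0.003,0.003,0.015],"spin":0},{"delta_pos":[0.003,0.003,0.025],"spin":0},{"delta_pos":[0.003,0.003,0.03],"spin":0},{"delta_pos":[0.003,0.003,0.03],"spin":0},{"delta_pos":[0.003,0.003,0.03],"spin":0}]' -0.3
python3 - <<'E'
from h import *
im=snap('wrist','wrist14.png')
plan([0.4357,-0.271,-0.032],[1,0.023])
im=snap('side')
cv2.imwrite('pics/z14s.png',cv2.resize(im['color'][200:320,160:310],None,fx=5,fy=5,interpolation=cv2.INTER_CUBIC))
plan([0.4357,-0.271,-0.032],[1,0.023])
E
```

```text
t: 17.1
tool_pos: [0.4381, -0.2737, -0.02]
orientation: [2.189, 2.235, 0.007]
force: [0.1, 1.1, 0.5]
opening: 0.0605
t 17.15 tcp [ 0.4383 -0.2738 -0.0197] delta tool [ 0.003  -0.0027  0.0123]
spin -0.0024389633156089996 or 3.139153690274184 q6 -0.682004337552549
toolx [-0.0206  0.9998 -0.0068] tooly [0.9997 0.0206 0.0131] z [ 0.0132 -0.0065 -0.9999]
t 17.2 tcp [ 0.4384 -0.2739 -0.0195] delta tool [ 0.0031 -0.0028  0.0125]
spin -0.0024985552280922807 or 3.139094098361701 q6 -0.6820159694815277
toolx [-0.0205  0.9998 -0.0071] tooly [0.9997 0.0206 0.0134] z [ 0.0135 -0.0068 -0.9999]
```

View pics/wrist14.png

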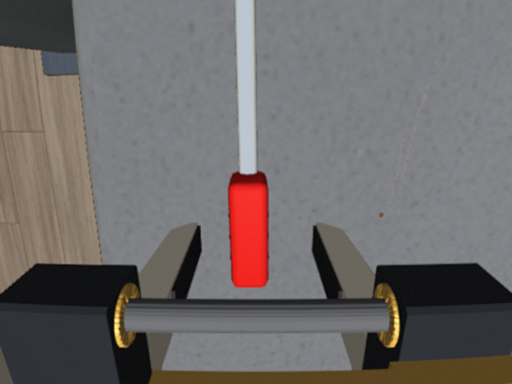

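View pics/z14s.png

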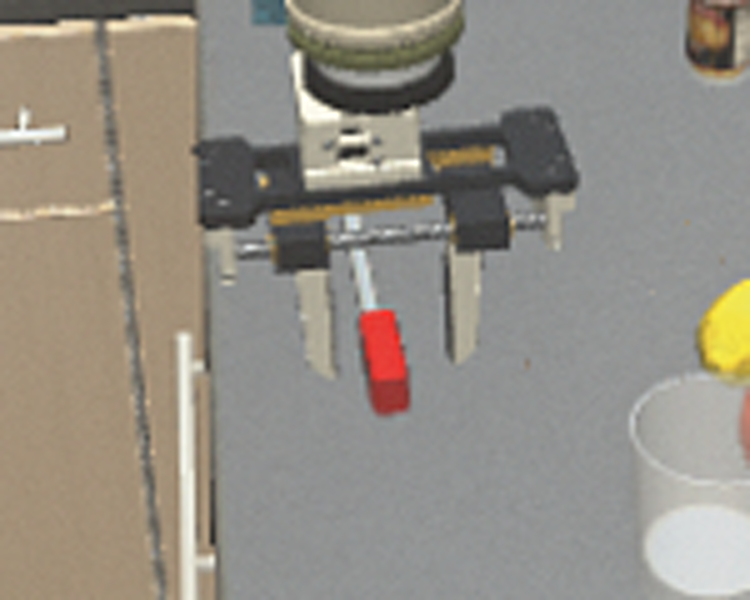

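```bash
python3 -m pendant '[{"delta_pos":[0.003,-0.004,0.004],"spin":0},{"delta_pos":[0.003,-0.004,0.008],"spin":0},{"delta_pos":[0.003,-0.004,0.011],"spin":0},{"delta_pos":[0.003,-0.004,0.011],"spin":0},{"delta_pos":[0.003,-0.004,0.011],"spin":0}]' -0.3
python3 - <<'E'
from h import *
im=snap('wrist','wrist15.png')
plan([0.4357,-0.271,-0.032],[1,0.023])
im=snap('side')
cv2.imwrite('pics/z15s.png',cv2.resize(im['color'][200:320,160:310],None,fx=5,fy=5,interpolation=cv2.INTER_CUBIC))
print(robot.read_state()['force'])
E
```

```text
t: 17.7
tool_pos: [0.4344, -0.271, -0.0307]
orientation: [2.189, 2.234, 0.007]
force: [0.4, -1.0, -0.7]
opening: 0.0605
t 17.75 tcp [ 0.4346 -0.2712 -0.0305] delta tool [0.0002 0.0011 0.0015]
spin -0.002423046636623072 or 3.1391696069531703 q6 -0.6824195627524636
toolx [-0.0206  0.9998 -0.0071] tooly [0.9997 0.0207 0.0134] z [ 0.0136 -0.0069 -0.9999]
[0.1332 0.9019 1.4192]
```

View pics/wrist15.png

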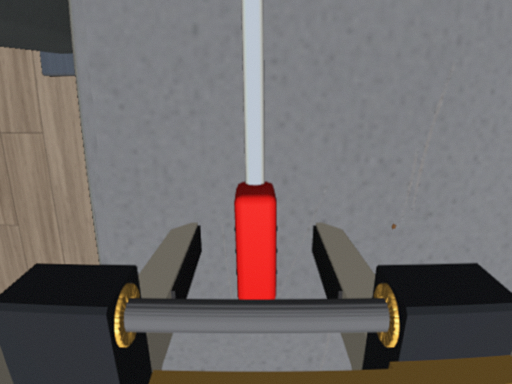

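View pics/z15s.png

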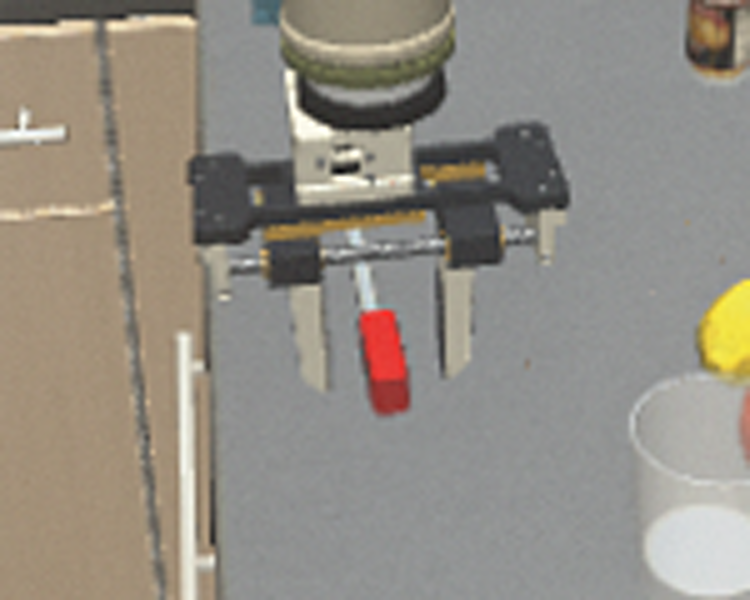

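```bash
python3 -m pendant '[{"delta_pos":[0,0,0],"spin":0},{"delta_pos":[0,0,0],"spin":0},{"delta_pos":[0,0,0],"spin":0},{"delta_pos":[0,0,0],"spin":0},{"delta_pos":[0,0,0],"spin":0},{"delta_pos":[0,0,0],"spin":0},{"delta_pos":[0,0,0],"spin":0}]' 1 40
python3 - <<'E'
from h import *
im=snap('wrist','wrist16.png')
plan([0.4357,-0.271,0.12],[1,0.023])
print(robot.read_state()['force'])
E
```

```text
t: 18.5
tool_pos: [0.4347, -0.2713, -0.0304]
orientation: [2.188, 2.234, 0.007]
force: [-0.8, -0.0, 0.2]
opening: 0.02
t 18.55 tcp [ 0.4347 -0.2713 -0.0304] delta tool [-0.0009  0.0031 -0.1504]
spin -0.002487290937417841 or 3.1391053626523755 q6 -0.6823896877443603
toolx [-0.0205  0.9998 -0.0073] tooly [0.9997 0.0206 0.0135] z [ 0.0137 -0.007  -0.9999]
[-0.2018 -0.1777  0.3276]
```

View pics/wrist16.png

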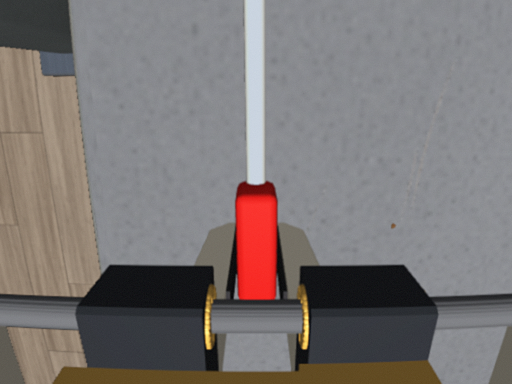

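Run:
```python
from h import *
im=robot.read_camera('wrist'); s=robot.read_state();R=Rot.from_rotvec(s['orientation']).as_matrix()
np.save('R0.npy',R); np.save('p0.npy',s['tool_pos'])
for p,z in ([[256,183]],.028),([[257,186]],.005),([[257,184]],.010),([[255,3]],.005),([[256.5,175]],.005): 
    X=backz(im,p,z)[0]; print(p,z,X,'tool',R.T@(X-s['tool_pos']))
for c in ['side','scene','wrist']:
    im=snap(c)
    for l in ['pin_grip','pin_collar','pin_nose']:
      for d in robot.mark_of(c,l)[:1]: X=w(im,d['location']);print(c,l,round(d['score'],2),X,R.T@(X-s['tool_pos']))
```

```text
[[256, 183]] 0.028 [ 0.4337 -0.2333  0.028 ] tool [ 0.0375  0.0006 -0.0587]
[[257, 186]] 0.005 [ 0.4347 -0.242   0.005 ] tool [ 0.029   0.0011 -0.0356]
[[257, 184]] 0.01 [ 0.4346 -0.2394  0.01  ] tool [ 0.0316  0.0011 -0.0406]
[[255, 3]] 0.005 [ 0.4319 -0.1554  0.005 ] tool [ 0.1156  0.0001 -0.0363]
[[256.5, 175]] 0.005 [ 0.4343 -0.2361  0.005 ] tool [ 0.0349  0.0009 -0.0357]
side pin_grip 0.65 [ 0.4357 -0.2717  0.0143] [-0.0008  0.0017 -0.0447]
side pin_collar 0.74 [ 0.4306 -0.2432  0.0027] [ 0.0279 -0.003  -0.0334]
scene pin_grip 0.64 [ 0.4319 -0.2707  0.0147] [ 0.0003 -0.0021 -0.0452]
scene pin_collar 0.72 [ 0.4336 -0.24    0.0041] [ 0.031   0.0001 -0.0347]
scene pin_nose 0.69 [ 0.4277 -0.0454  0.0033] [ 0.2257 -0.0018 -0.0354]
wrist pin_grip 0.59 [ 0.4335 -0.2693  0.0122] [ 0.0016 -0.0005 -0.0427]
wrist pin_collar 0.55 [ 0.4341 -0.2422  0.0053] [ 0.0288  0.0006 -0.036 ]
```

```bash
python3 -m pendant '[{"delta_pos":[0,0,-0.02],"spin":0},{"delta_pos":[0,0,-0.05],"spin":0},{"delta_pos":[0,0.003,-0.08],"spin":0.05},{"delta_pos":[0.01,0.008,-0.093],"spin":0.12},{"delta_pos":[0.03,0.012,-0.093],"spin":0.19},{"delta_pos":[0.055,0.018,-0.093],"spin":0.26},{"delta_pos":[0.08,0.018,-0.093],"spin":0.287},{"delta_pos":[0.1,0.018,-0.093],"spin":0.287},{"delta_pos":[0.105,0.018,-0.093],"spin":0.287},{"delta_pos":[0.105,0.018,-0.093],"spin":0.287}]' 1 40
cat >> h.py <<'E'
K=np.array([0.516,0.100,0.097]); U=np.array([0.2635,0.9647,0])
U/=np.linalg.norm(U); V=np.array([U[1],-U[0],0])
CT=np.array([0.0305,0,-0.0355]); NT=np.array([0.2275,0,-0.037])
def axisrep():
    s=robot.read_state();R=Rot.from_rotvec(s['orientation']).as_matrix()
    for n,q in (('nose',NT),('collar',CT)):
        X=s['tool_pos']+R@q-K; print(n,'along %.4f boxx %.4f up %.4f'%(X@U,X@V,X[2]))
    print('force axis',s['force']@U,'boxx',s['force']@V,'z',s['force'][2],'tq',s['wrist_torque'],'open',s['opening'],'t',s['t'])
E
python3 - <<'E'
from h import *
plan([0.4495,-0.1436,0.0616],[.9647,-.2635]); axisrep()
im=snap('wrist','wrist17.png'); im=snap('side','side17.png')
im=robot.read_camera('scene');cv2.imwrite('pics/scene17.png',im['color'])
axisrep()
E
```

```text
t: 20.2
tool_pos: [0.4491, -0.1648, 0.0619]
orientation: [2.484, 1.9, 0.01]
force: [-0.7, -0.3, -1.7]
opening: 0.0194
t 20.2 tcp [ 0.4491 -0.1648  0.0619] delta tool [ 0.0205 -0.0052  0.0001]
spin 0.001792956049985417 or -3.1397996975398077 q6 -0.19365279352775808
toolx [ 0.2618  0.9651 -0.0032] tooly [ 0.965  -0.2617  0.0148] z [ 0.0135 -0.007  -0.9999]
nose along -0.0454 boxx 0.0043 up 0.0011
collar along -0.2424 boxx 0.0047 up 0.0003
force axis -0.472357751736463 boxx -0.5581087760605952 z -1.7488379197863424 tq [-0.1103 -0.0286 -0.0165] open 0.019430839855667778 t 20.2
nose along -0.0466 boxx 0.0052 up 0.0013
collar along -0.2436 boxx 0.0052 up 0.0005
force axis -0.0886566636319636 boxx -0.29409353780172437 z -1.7375460867441854 tq [-0.0826 -0.052   0.0068] open 0.019709338264321603 t 20.35
```

View pics/wrist17.png

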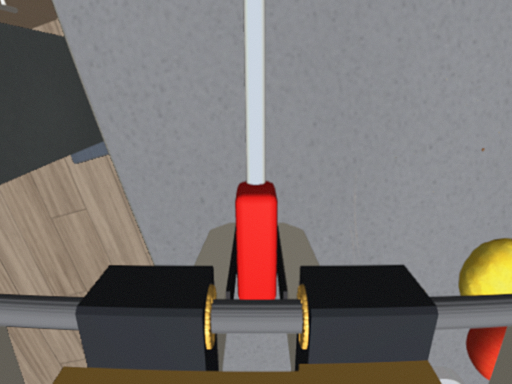

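View pics/side17.png

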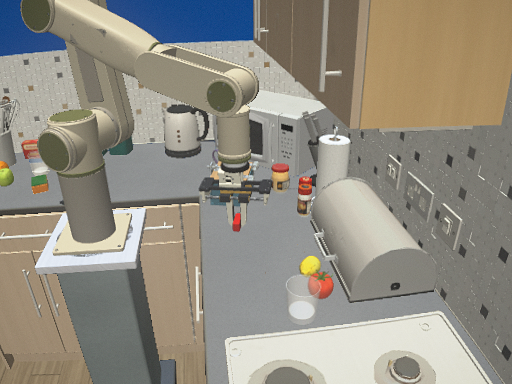

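Run:
```python
import cv2
a=cv2.imread('pics/scene17.png')
cv2.imwrite('pics/z17.png',cv2.resize(a[130:260,170:320],None,fx=5,fy=4.6,interpolation=cv2.INTER_CUBIC))
```

```text
(no output)
```

View pics/z17.png

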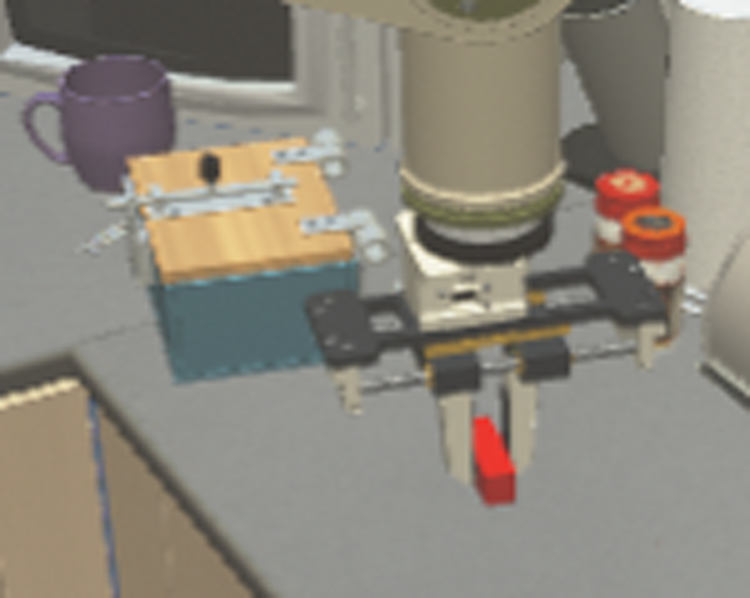

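```bash
python3 -m pendant '[{"delta_pos":[0.008,-0.003,0.001],"spin":0.002},{"delta_pos":[0.016,-0.005,0.001],"spin":0.002},{"delta_pos":[0.026,-0.005,0.001],"spin":0.002},{"delta_pos":[0.032,-0.005,0.001],"spin":0.002},{"delta_pos":[0.032,-0.005,0.001],"spin":0.002}]' 1 40
python3 - <<'E'
from h import *
axisrep()
for c in ('scene','side'):
    im=snap(c); 
    for l in ['knuckle_right','pin_nose','pin_collar']:
      for d in robot.mark_of(c,l)[:1]: X=w(im,d['location'])-K;print(c,l,round(d['score'],2),X@U,X@V,X[2])
    p=proj(im,K)[0].astype(int);print(c,p)
    s=robot.read_state();R=Rot.from_rotvec(s['orientation']).as_matrix()
    a=im['color']
    cv2.imwrite('pics/z18%s.png'%c,cv2.resize(a[p[1]-40:p[1]+40,p[0]-50:p[0]+50],None,fx=7,fy=7,interpolation=cv2.INTER_CUBIC))
    print(p-[50,40],proj(im,s['tool_pos']+R@NT),proj(im,K))
axisrep()
E
```

```text
t: 20.85
tool_pos: [0.4532, -0.1329, 0.0609]
orientation: [2.487, 1.897, 0.01]
force: [-0.7, -0.8, -2.0]
opening: 0.0201
nose along -0.0136 boxx 0.0004 up 0.0002
collar along -0.2106 boxx 0.0003 up -0.0007
force axis -0.9174684176817121 boxx -0.4598108445318036 z -1.95802507016512 tq [-0.0981 -0.0054  0.0169] open 0.02010879539311778 t 20.85
scene knuckle_right 0.92 -2.2717084492911992e-05 0.0037162889223016147 0.0028078264045120205
scene pin_collar 0.57 -0.2130101985393061 -0.0013702079241214424 -0.0030094146397419974
scene [244 184]
[194 144] [[245.9011 186.2259]] [[244.7112 184.0319]]
side knuckle_right 0.56 -0.0008281806142327183 -0.00226663399436419 0.003643932987638543
side pin_collar 0.45 -0.2140568843680352 -0.003173716935294932 0.0002399506123298284
side [249 182]
[199 142] [[249.1274 184.102 ]] [[249.5212 182.2156]]
nose along -0.0148 boxx 0.0008 up 0.0001
collar along -0.2118 boxx 0.0003 up -0.0007
force axis -0.6652307360614677 boxx -0.0958330442790909 z -1.1498199880533961 tq [-0.0858 -0.0489 -0.0309] open 0.019449764610849418 t 21.25
```

View pics/z18scene.png

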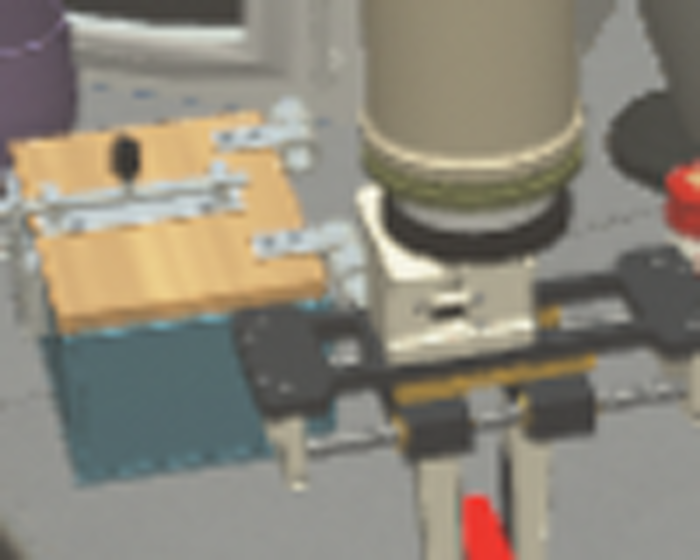

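View pics/z18side.png

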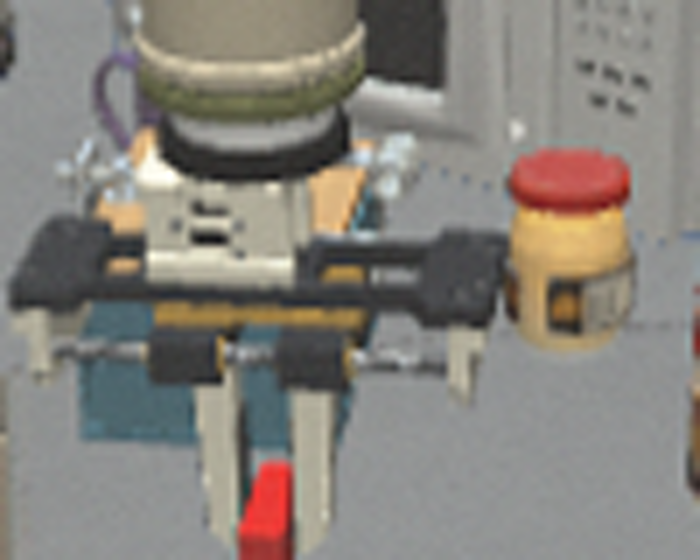

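```bash
python3 -m pendant '[{"delta_pos":[0.005,0,0],"spin":0},{"delta_pos":[0.010,0,0],"spin":0},{"delta_pos":[0.015,0,0],"spin":0},{"delta_pos":[0.020,0,0],"spin":0},{"delta_pos":[0.025,0,0],"spin":0},{"delta_pos":[0.025,0,0],"spin":0}]' 1 40
python3 -c "
from h import *
axisrep()"
```

```text
t: 21.85
tool_pos: [0.4597, -0.1093, 0.0608]
orientation: [2.487, 1.896, 0.01]
force: [-0.7, 0.0, -1.2]
opening: 0.0195
nose along 0.0109 boxx 0.0007 up 0.0001
collar along -0.1861 boxx 0.0003 up -0.0008
force axis -0.1823371577625815 boxx -0.6945353533999998 z -1.1559135118554589 tq [-0.0836 -0.0164 -0.0564] open 0.019486386955411824 t 21.85
```

```bash
python3 -m pendant '[{"delta_pos":[0.004,0,0],"spin":0},{"delta_pos":[0.008,0,0],"spin":0},{"delta_pos":[0.012,0,0],"spin":0},{"delta_pos":[0.015,0,0],"spin":0},{"delta_pos":[0.015,0,0],"spin":0}]' 1 40
python3 -c "
from h import *
axisrep()"
```

```text
t: 22.35
tool_pos: [0.4637, -0.0944, 0.0607]
orientation: [2.487, 1.896, 0.01]
force: [0.0, -1.3, -1.3]
opening: 0.0192
nose along 0.0263 boxx 0.0005 up 0.0000
collar along -0.1707 boxx 0.0003 up -0.0009
force axis -1.2686892032624282 boxx 0.35395713213199187 z -1.2550540009681521 tq [-0.0895  0.0218  0.0045] open 0.01923010447821109 t 22.35
```

```bash
python3 -m pendant '[{"delta_pos":[0.004,0,0],"spin":0},{"delta_pos":[0.008,0,0],"spin":0},{"delta_pos":[0.012,0,0],"spin":0},{"delta_pos":[0.016,0,0],"spin":0},{"delta_pos":[0.020,0,0],"spin":0},{"delta_pos":[0.024,0,0],"spin":0},{"delta_pos":[0.024,0,0],"spin":0}]' 1 40
python3 - <<'E'
from h import *
axisrep()
im=snap('scene');p=proj(im,K)[0].astype(int)
cv2.imwrite('pics/z19.png',cv2.resize(im['color'][p[1]-40:p[1]+40,p[0]-50:p[0]+50],None,fx=7,fy=7,interpolation=cv2.INTER_CUBIC))
snap('wrist','wrist19.png')
axisrep()
E
```

```text
t: 23.05
tool_pos: [0.4702, -0.0707, 0.0607]
orientation: [2.487, 1.897, 0.011]
force: [0.1, -0.4, -1.6]
opening: 0.0195
nose along 0.0508 boxx 0.0004 up -0.0000
collar along -0.1462 boxx 0.0003 up -0.0009
force axis -0.35196097888037287 boxx 0.1784081187074333 z -1.557964697526693 tq [-0.1147  0.0055 -0.0192] open 0.019486311394199686 t 23.05
nose along 0.0504 boxx 0.0005 up -0.0001
collar along -0.1466 boxx 0.0004 up -0.0009
force axis 0.10782881902278847 boxx 0.4998842808416118 z -0.9080467424698717 tq [-0.1125 -0.0271 -0.0107] open 0.01932702290667333 t 23.15
```

View pics/z19.png

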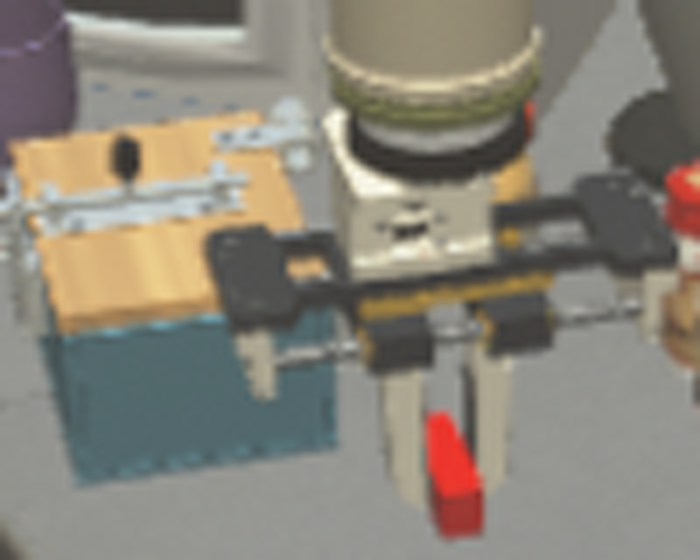

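View pics/wrist19.png

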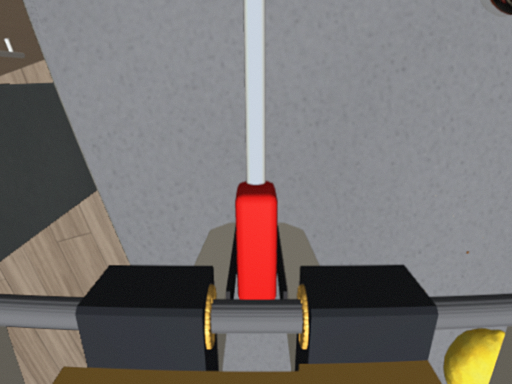

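```bash
python3 -m pendant '[{"delta_pos":[0.006,0,0],"spin":0},{"delta_pos":[0.012,0,0],"spin":0},{"delta_pos":[0.018,0,0],"spin":0},{"delta_pos":[0.024,0,0],"spin":0},{"delta_pos":[0.030,0,0],"spin":0},{"delta_pos":[0.036,0,0],"spin":0},{"delta_pos":[0.042,0,0],"spin":0},{"delta_pos":[0.042,0,0],"spin":0}]' 1 40
python3 - <<'E'
from h import *
axisrep()
snap('wrist','wrist20.png')
snap('side','side20.png')
axisrep()
E
```

```text
t: 23.95
tool_pos: [0.4814, -0.0299, 0.0605]
orientation: [2.486, 1.898, 0.01]
force: [-0.3, -0.0, -1.1]
opening: 0.0198
nose along 0.0932 boxx 0.0003 up -0.0002
collar along -0.1038 boxx 0.0003 up -0.0011
force axis -0.1359277193972652 boxx -0.309646264691832 z -1.1106257082782682 tq [-0.1177 -0.0127 -0.0179] open 0.019755224550682442 t 23.95
nose along 0.0925 boxx 0.0004 up -0.0003
collar along -0.1045 boxx 0.0003 up -0.0011
force axis 0.1067079258833724 boxx -0.2890123918124017 z -0.4725736718562039 tq [-0.1101 -0.0145 -0.019 ] open 0.01970472211106121 t 24.05
```

View pics/wrist20.png

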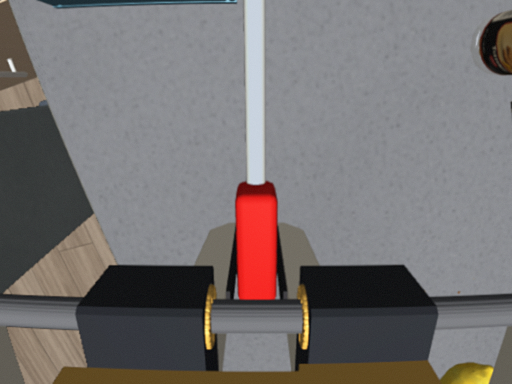

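View pics/side20.png

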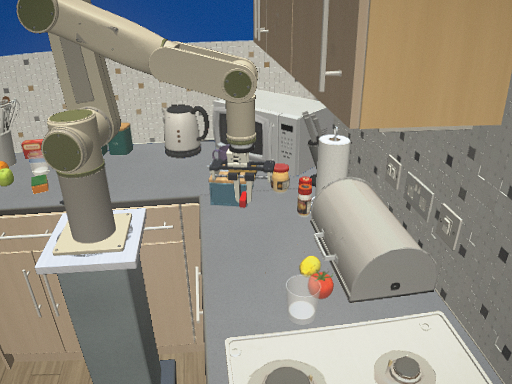

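```bash
python3 -m pendant '[{"delta_pos":[0.006,0,0],"spin":0},{"delta_pos":[0.012,0,0],"spin":0},{"delta_pos":[0.018,0,0],"spin":0},{"delta_pos":[0.024,0,0],"spin":0},{"delta_pos":[0.030,0,0],"spin":0},{"delta_pos":[0.030,0,0],"spin":0}]' 1 40
python3 - <<'E'
from h import *
axisrep()
snap('wrist','wrist21.png')
im=snap('side')
cv2.imwrite('pics/z21.png',cv2.resize(im['color'][110:210,180:310],None,fx=6,fy=6,interpolation=cv2.INTER_CUBIC))
E
```

```text
t: 24.65
tool_pos: [0.4893, -0.0008, 0.0604]
orientation: [2.485, 1.899, 0.01]
force: [-0.1, -1.6, -1.8]
opening: 0.0197
nose along 0.1234 boxx 0.0002 up -0.0003
collar along -0.0737 boxx 0.0003 up -0.0012
force axis -1.54933504358206 boxx 0.33326314790470596 z -1.7758871609717235 tq [-0.1166  0.0212  0.0584] open 0.019739032659650657 t 24.65
```

View pics/wrist21.png

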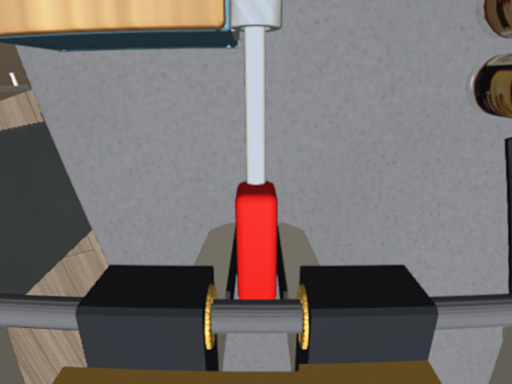

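View pics/z21.png

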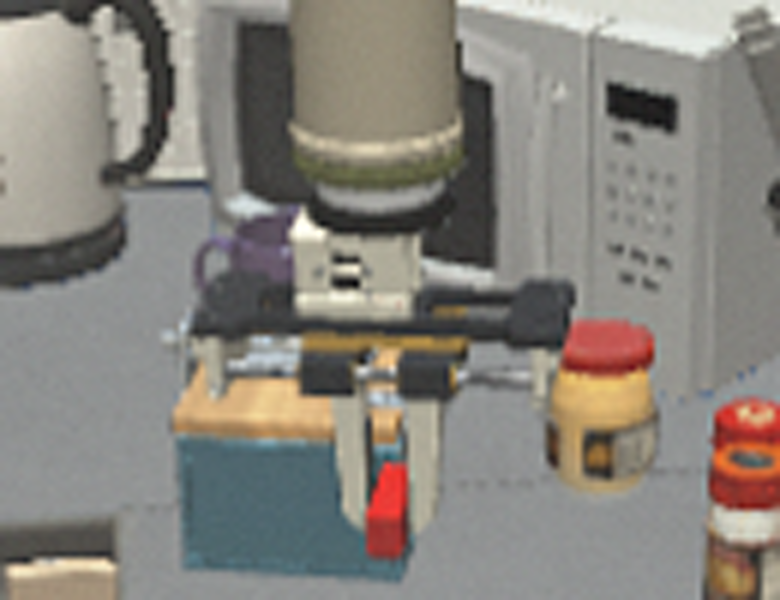

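```bash
python3 -m pendant '[{"delta_pos":[0.004,0,0],"spin":0},{"delta_pos":[0.008,0,0],"spin":0},{"delta_pos":[0.012,0,0],"spin":0},{"delta_pos":[0.016,0,0],"spin":0},{"delta_pos":[0.016,0,0],"spin":0}]' 1 40
python3 -c "
from h import *
axisrep()"
```

```text
t: 25.25
tool_pos: [0.4935, 0.0145, 0.0603]
orientation: [2.485, 1.899, 0.01]
force: [0.6, 0.5, -1.1]
opening: 0.0194
nose along 0.1392 boxx 0.0001 up -0.0005
collar along -0.0578 boxx 0.0002 up -0.0013
force axis 0.6415440430007933 boxx 0.4902056347689131 z -1.1262428861851332 tq [-0.095  -0.0072 -0.0038] open 0.019442723330598703 t 25.25
```

```bash
python3 -m pendant '[{"delta_pos":[0.004,0,0],"spin":0},{"delta_pos":[0.008,0,0],"spin":0},{"delta_pos":[0.012,0,0],"spin":0},{"delta_pos":[0.016,0,0],"spin":0},{"delta_pos":[0.020,0,0],"spin":0},{"delta_pos":[0.020,0,0],"spin":0}]' 1 40
python3 - <<'E'
from h import *
axisrep()
snap('wrist','wrist22.png')
E
```

```text
t: 25.85
tool_pos: [0.4989, 0.0343, 0.0603]
orientation: [2.485, 1.899, 0.01]
force: [0.4, -0.3, -1.2]
opening: 0.0196
nose along 0.1598 boxx -0.0000 up -0.0005
collar along -0.0373 boxx 0.0002 up -0.0013
force axis -0.17693665085905375 boxx 0.4374980291640759 z -1.2065501415721518 tq [-0.084  -0.0291 -0.0391] open 0.019576181836152097 t 25.85
```

View pics/wrist22.png

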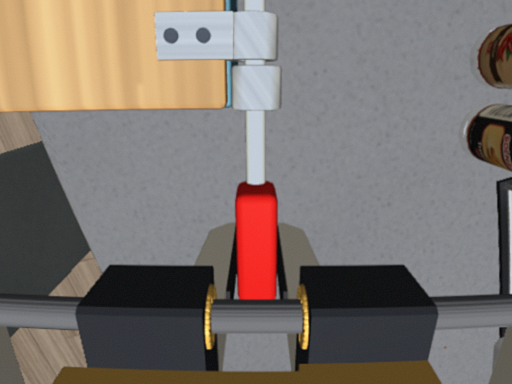

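```bash
python3 -m pendant '[{"delta_pos":[0.004,0,0],"spin":0},{"delta_pos":[0.008,0,0],"spin":0},{"delta_pos":[0.012,0,0],"spin":0},{"delta_pos":[0.016,0,0],"spin":0},{"delta_pos":[0.020,0,0],"spin":0},{"delta_pos":[0.024,0,0],"spin":0},{"delta_pos":[0.028,0,0],"spin":0},{"delta_pos":[0.028,0,0],"spin":0}]' 1 40
python3 - <<'E'
from h import *
axisrep()
snap('wrist','wrist23.png')
E
```

```text
t: 26.7
tool_pos: [0.5062, 0.0616, 0.0601]
orientation: [2.484, 1.9, 0.01]
force: [0.2, 0.8, -1.1]
opening: 0.0193
nose along 0.1880 boxx -0.0002 up -0.0006
collar along -0.0090 boxx 0.0001 up -0.0015
force axis 0.8417068057984013 boxx -0.015611011755888485 z -1.081423817071663 tq [-0.1134 -0.0257 -0.0023] open 0.019301295629160616 t 26.7
```

View pics/wrist23.png

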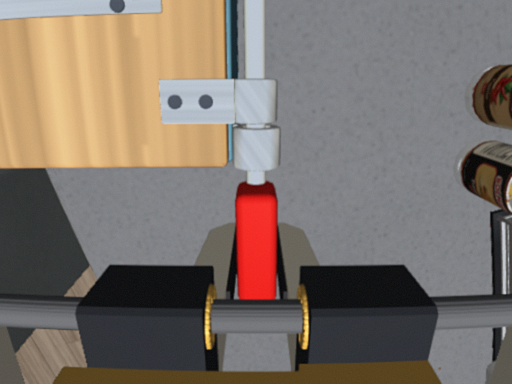

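```bash
python3 -m pendant '[{"delta_pos":[0.002,0,0],"spin":0},{"delta_pos":[0.004,0,0],"spin":0},{"delta_pos":[0.006,0,0],"spin":0},{"delta_pos":[0.007,0,0],"spin":0},{"delta_pos":[0.007,0,0],"spin":0}]' 1 40
python3 -c "
from h import *
axisrep()"
```

```text
t: 27.25
tool_pos: [0.508, 0.0683, 0.0601]
orientation: [2.484, 1.9, 0.01]
force: [-0.7, 0.1, -1.0]
opening: 0.0197
nose along 0.1949 boxx -0.0003 up -0.0007
collar along -0.0021 boxx 0.0001 up -0.0015
force axis -0.09341006166731491 boxx -0.6884534834608547 z -0.9633178800361322 tq [ 0.0139 -0.0575  0.0418] open 0.01969871334273685 t 27.25
```

```bash
python3 -m pendant '[{"delta_pos":[0.001,0,0],"spin":0},{"delta_pos":[0.002,0,0],"spin":0},{"delta_pos":[0.002,0,0],"spin":0}]' 1 40
python3 - <<'E'
from h import *
axisrep()
snap('wrist','wrist24.png')
E
```

```text
t: 27.55
tool_pos: [0.5085, 0.0701, 0.0601]
orientation: [2.484, 1.9, 0.01]
force: [-0.7, -1.2, -0.3]
opening: 0.0199
nose along 0.1968 boxx -0.0003 up -0.0007
collar along -0.0002 boxx 0.0001 up -0.0015
force axis -1.363945095636056 boxx -0.3969571030753314 z -0.28872504271924615 tq [-0.2529  0.0476  0.0306] open 0.01990749924579422 t 27.55
```

View pics/wrist24.png

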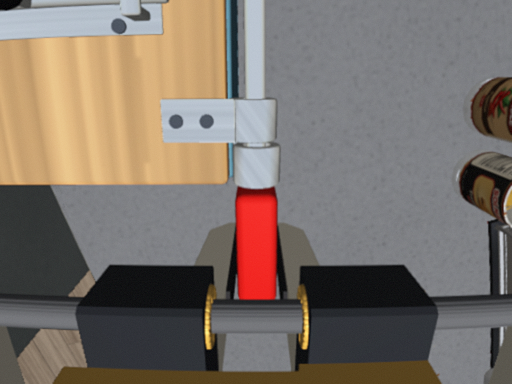

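```bash
python3 -m pendant '[{"delta_pos":[0.001,0,0],"spin":0},{"delta_pos":[0.0015,0,0],"spin":0},{"delta_pos":[0.0015,0,0],"spin":0}]' 1 40
python3 -c "
from h import *
axisrep()"
```

```text
t: 27.9
tool_pos: [0.5085, 0.0701, 0.0601]
orientation: [2.483, 1.899, 0.006]
force: [-3.1, -7.7, 2.1]
opening: 0.0195
nose along 0.1969 boxx -0.0002 up -0.0013
collar along -0.0001 boxx 0.0001 up -0.0016
force axis -8.231137330583811 boxx -1.006361247527289 z 2.05804968488913 tq [-1.3726  0.4955  0.0074] open 0.01952003705020742 t 27.9
```

Run:
```python
from h import *
im=snap('wrist','wrist25.png'); a=im['color']
cv2.imwrite('pics/z25w.png',cv2.resize(a[80:240,140:330],None,fx=4,fy=3.7,interpolation=cv2.INTER_CUBIC))
for c,(y0,y1,x0,x1) in (('side',(120,220,180,300)),('scene',(120,220,180,300))):
    im=snap(c); cv2.imwrite('pics/z25%s.png'%c,cv2.resize(im['color'][y0:y1,x0:x1],None,fx=6,fy=6,interpolation=cv2.INTER_CUBIC))
    for l in ['pin_nose','pin_collar','knuckle_left','knuckle_right','bolt_knob','mug','honey_jar','glass']:
      for d in robot.mark_of(c,l)[:1]: X=w(im,d['location']);print(c,l,round(d['score'],2),X,(X-K)@U)
axisrep()
```

```text
side pin_collar 0.47 [0.5162 0.0962 0.0922] -0.003644235847021431
side knuckle_left 0.64 [0.5095 0.0673 0.1028] -0.03328356081122473
side knuckle_right 0.66 [0.5084 0.0686 0.1016] -0.032290576821660186
side bolt_knob 0.46 [0.4442 0.2096 0.1332] 0.08680462525229468
side mug 0.61 [0.5096 0.0712 0.1041] -0.02948373397838298
side honey_jar 0.58 [ 0.6438  0.2159 -0.0038] 0.1454668178318614
side glass 0.79 [ 0.5727 -0.4407 -0.0006] -0.5066802677468958
scene knuckle_right 0.6 [0.5173 0.0995 0.0981] -0.00013401128981825098
scene bolt_knob 0.57 [0.447  0.2042 0.1291] 0.08232747904832709
scene mug 0.93 [0.4613 0.456  0.0019] 0.32900279019695555
scene honey_jar 0.8 [ 0.6401  0.2162 -0.0024] 0.14482776113102924
scene glass 0.86 [ 0.5753 -0.4415 -0.0044] -0.5067748463482848
nose along 0.1969 boxx -0.0002 up -0.0013
collar along -0.0001 boxx 0.0001 up -0.0016
force axis -7.60714875104501 boxx -1.6532459467114127 z 2.201925636774955 tq [-1.2803  0.5653 -0.0587] open 0.019722554332506796 t 28.85
```

View pics/z25w.png

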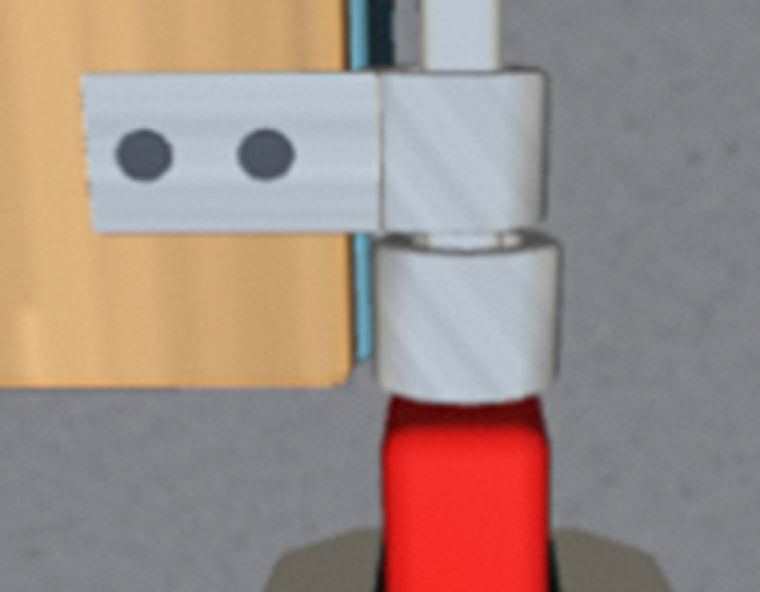

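View pics/z25side.png

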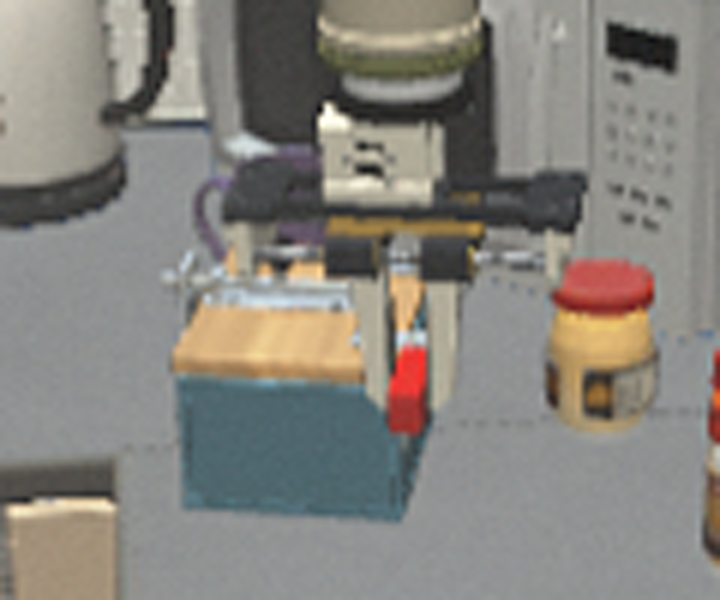

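View pics/z25scene.png

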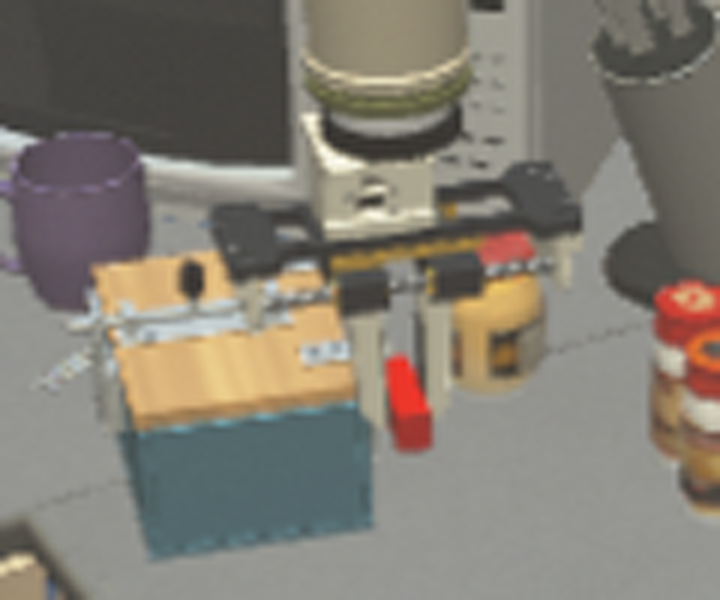

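Run:
```python
from h import *
im=robot.read_camera('wrist')
for z in (.118,.119,.120): print('face top',z,(backz(im,[[257,195.7]],z)[0]-K)@U,(backz(im,[[257,194]],z)[0]-K)@U)
for z in (.107,.108,.109): print('mouth',z,(backz(im,[[257,189]],z)[0]-K)@U)
axisrep()
```

```text
face top 0.118 0.001127356676167357 0.0019375041574139862
face top 0.119 0.0014737044282943442 0.002278216573792664
face top 0.12 0.0018200521804213607 0.0026189289901713416
mouth 0.107 0.0007386930311699794
mouth 0.108 0.001062934838159604
mouth 0.109 0.001387176645149215
nose along 0.1969 boxx -0.0002 up -0.0013
collar along -0.0001 boxx 0.0001 up -0.0016
force axis -8.56010111126778 boxx -0.5477476289007448 z 2.258189333370352 tq [-1.3328  0.5517 -0.0057] open 0.019825053725571147 t 28.9
```

```bash
python3 - <<'E'
from h import *
s=robot.read_state();im=robot.read_camera('wrist')
R=Rot.from_rotvec(s['orientation']).as_matrix()
Rc=im['R']@R; cpos=R.T@(w(im,[0,0,0])-s['tool_pos'])
def cam(p,rv):
    Q=Rot.from_rotvec(rv).as_matrix(); R2=Rc@Q.T; return dict(im,R=R2,t=-R2@(np.array(p)+Q@cpos))
f=lambda x,y,X,Y,fx,fy:[X+x/fx,Y+y/fy]
a=cam([0.4698,0.1717,0.2755],[-3.112,0.419,-0.021])
rs=backz(a,[f(385,233,145,85,4.5,3.6)],.121)[0];fs=backz(a,[f(391,492,145,85,4.5,3.6)],.121)[0];k=backz(a,[f(382,395,145,85,4.5,3.6)],.140)[0]
print('home: knob-rear',(rs-k)@V,'front',(k-fs)@V,'span',(rs-fs)@V)
b=cam([0.4901,0.1715,0.3165],[3.116,-0.399,0])
rs=backz(b,[f(398,263,160,90,5,4)],.121)[0];fs=backz(b,[f(398,517,160,90,5,4)],.121)[0];k=backz(b,[f(392,338,160,90,5,4)],.140)[0]
print('start: knob-rear',(rs-k)@V,'front',(k-fs)@V,'span',(rs-fs)@V)
E
python3 - <<'E'
import cv2
a=cv2.imread('pics/wrist24.png');cv2.imwrite('pics/z24b.png',cv2.resize(a[0:60,0:200],None,fx=4,fy=4))
E
```

```text
home: knob-rear 0.044637174741939116 front 0.03845268508723307 span 0.08308985982917219
start: knob-rear 0.018220811290427262 front 0.06416119449464072 span 0.08238200578506798
```

Run:
```python
from h import *
print(robot.close_job()); axisrep()
```

```text
the job is handed in; nothing more can be done
None
the job is handed in; nothing more can be done
```

The lid is bolted and the hinge pin is threaded through both hinges. I handed the job in at about 29 s with the gripper still holding the pin by its grip (opening about 20 mm, grip force set to 40 N).

- **Bolt:** I gripped the knob and slid it about 28–29 mm, until the force at the end stop rose to about 10 N. In the picture taken after release, the rod stands out through the keeper. My measurement from that picture puts the bolt at 26.6 to 27.5 mm of 28 mm, with about 1 mm of error. A backlash of up to about 1 mm when I let go can't be ruled out.
- **Pin:** It went in from the right and met no noticeable resistance. It stopped at the calculated home position with about 8 N of push. The wrist picture shows no measurable gap between the red grip and the first hinge tube. No camera could see the nose come out on the left, so that follows only from the 197 mm travelled.
- **Tool offset:** The first try at the knob closed on air. The fingertips turned out to be about 35 mm short of the reported tool point, contrary to the description. I measured this in the pictures and corrected every later move for it.
- **Mug, jar and glass:** The scene camera put all three within about 5 mm of where it or the side camera first saw them, which is within its error. The side camera placed the mug wrongly in its last picture, because the gripper partly hid it.

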